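Pack roller sleeves into a transit cassette and pin it shut

TASK

Pack the cassette for shipping: pull its tray out, push every white roller sleeve on the bench fully down onto a spigot of its own, then slide the tray fully shut and lock it by dropping the locking pin from its wooden block right home through the keeper lug and the tray's lug below it. Do not shift the tape core, the carton or the blue crate.

Things in the scene. Friction and masses are not known exactly. Their poses are not given: they have to be found in the camera images.
- cassette: transit cassette, fixed to the bench: grey steel housing 130 (x) x 340 (y) x 100 mm high with a clear flat cover; open at its front (-x) side, where the tray slides out. Origin: centre of its underside. A flat steel keeper lug, 44 mm wide, juts 56 mm forward from the cover's front edge near the +y end, with a 16 mm hole
- tray (a joint): the cassette's tray: how far it is pulled out, in m, 0 = fully shut, 0.15 = fully out; it slides along the cassette's -x and stays where it is left (about 3 N friction). Its front panel is 340 mm wide and 46 mm high, 72 mm in front of the row of spigots
- tray_handle (a point): middle of the tray's pull handle, a round bar 12 mm thick and 90 mm long, lying along y, 62 mm above the bench, 50 mm in front of the front panel (which is lower, 46 mm); moves with the tray
- keeper_eye (a point): centre of the upper mouth of the 16 mm hole in the keeper lug (lug 8 mm thick, its top 100 mm above the bench); fixed to the cassette
- tray_eye (a point): centre of the upper mouth of the 20 mm hole in the tray's own lug (6 mm thick, top 46 mm above the bench), on the outside of the front panel; lies exactly below keeper_eye when the tray is fully shut; moves with the tray
- pin: locking pin: straight steel shank 12 mm in diameter and 70 mm long with a bevelled tip, under a black cylindrical grip 26 mm in diameter and 36 mm tall. Origin at the tip, z up through the grip (grip from 70 to 106 mm). Starts upright in the pin block
- pin_block: wooden block 64 x 64 x 74 mm, fixed to the bench, with a 16 mm upright hole through it in which the pin is parked, grip resting on its top; origin at the centre of its underside
- spigot0 (a point): foot of upright steel spigot 0 on the tray, at the tray floor's top (14 mm above the bench), z up; spigot 23 mm in diameter, 46 mm tall, its last 10 mm tapered to 12 mm. The four stand in a row along the cassette's y, 68 mm apart; moves with the tray. A sleeve fully down has its middle 30 mm above this point
- spigot1 (a point): foot of upright steel spigot 1 on the tray, at the tray floor's top (14 mm above the bench), z up; spigot 23 mm in diameter, 46 mm tall, its last 10 mm tapered to 12 mm. The four stand in a row along the cassette's y, 68 mm apart; moves with the tray. A sleeve fully down has its middle 30 mm above this point
- spigot2 (a point): foot of upright steel spigot 2 on the tray, at the tray floor's top (14 mm above the bench), z up; spigot 23 mm in diameter, 46 mm tall, its last 10 mm tapered to 12 mm. The four stand in a row along the cassette's y, 68 mm apart; moves with the tray. A sleeve fully down has its middle 30 mm above this point
- spigot3 (a point): foot of upright steel spigot 3 on the tray, at the tray floor's top (14 mm above the bench), z up; spigot 23 mm in diameter, 46 mm tall, its last 10 mm tapered to 12 mm. The four stand in a row along the cassette's y, 68 mm apart; moves with the tray. A sleeve fully down has its middle 30 mm above this point
- sleeve0: plain white plastic roller sleeve: a short thick tube, 50 mm outside diameter, 26 mm bore right through, 60 mm long. Origin at its middle (30 mm above the bench when it stands on end), z along the bore; both ends are alike. May be absent (None)
- sleeve1: plain white plastic roller sleeve: a short thick tube, 50 mm outside diameter, 26 mm bore right through, 60 mm long. Origin at its middle (30 mm above the bench when it stands on end), z along the bore; both ends are alike. May be absent (None)
- sleeve2: plain white plastic roller sleeve: a short thick tube, 50 mm outside diameter, 26 mm bore right through, 60 mm long. Origin at its middle (30 mm above the bench when it stands on end), z along the bore; both ends are alike. May be absent (None)
- sleeve3: plain white plastic roller sleeve: a short thick tube, 50 mm outside diameter, 26 mm bore right through, 60 mm long. Origin at its middle (30 mm above the bench when it stands on end), z along the bore; both ends are alike. May be absent (None)
- tape_roll: bystander: empty cardboard tape core, 84 mm across, 48 mm tall, standing on end; origin at the centre of its underside; leave it alone
- carton: bystander: open cardboard carton 100 x 140 x 100 mm (x, y, height), origin at the centre of its underside; leave it alone
- parts_crate: bystander: open blue plastic crate 100 x 140 x 80 mm (x, y, height), origin at the centre of its underside; leave it alone
Mind the look-alikes: they are no part of the job. Leave any turquoise look-alike of the sleeve0 alone. What is shaped like the sleeve3 but black is not meant.

How it is judged:
On the way, in this order (a step that is already met when the one before it is completed fails the run):
1. the tray is pulled out (value of joint tray above 0.1 m), for 0.2 s.
2. every sleeve is fully down on a spigot (((horizontal distance between sleeve0 and spigot0 below 0.006 m and z of sleeve0 in the frame of spigot0 between 0.025 and 0.035 m and angle between the z axis of sleeve0 and the z axis of spigot0, either way round below 0.1 rad) or (horizontal distance between sleeve0 and spigot1 below 0.006 m and z of sleeve0 in the frame of spigot1 between 0.025 and 0.035 m and angle between the z axis of sleeve0 and the z axis of spigot1, either way round below 0.1 rad) or (horizontal distance between sleeve0 and spigot2 below 0.006 m and z of sleeve0 in the frame of spigot2 between 0.025 and 0.035 m and angle between the z axis of sleeve0 and the z axis of spigot2, either way round below 0.1 rad) or (horizontal distance between sleeve0 and spigot3 below 0.006 m and z of sleeve0 in the frame of spigot3 between 0.025 and 0.035 m and angle between the z axis of sleeve0 and the z axis of spigot3, either way round below 0.1 rad)) and ((horizontal distance between sleeve1 and spigot0 below 0.006 m and z of sleeve1 in the frame of spigot0 between 0.025 and 0.035 m and angle between the z axis of sleeve1 and the z axis of spigot0, either way round below 0.1 rad) or (horizontal distance between sleeve1 and spigot1 below 0.006 m and z of sleeve1 in the frame of spigot1 between 0.025 and 0.035 m and angle between the z axis of sleeve1 and the z axis of spigot1, either way round below 0.1 rad) or (horizontal distance between sleeve1 and spigot2 below 0.006 m and z of sleeve1 in the frame of spigot2 between 0.025 and 0.035 m and angle between the z axis of sleeve1 and the z axis of spigot2, either way round below 0.1 rad) or (horizontal distance between sleeve1 and spigot3 below 0.006 m and z of sleeve1 in the frame of spigot3 between 0.025 and 0.035 m and angle between the z axis of sleeve1 and the z axis of spigot3, either way round below 0.1 rad)) and ((horizontal distance between sleeve2 and spigot0 below 0.006 m and z of sleeve2 in the frame of spigot0 between 0.025 and 0.035 m and angle between the z axis of sleeve2 and the z axis of spigot0, either way round below 0.1 rad) or (horizontal distance between sleeve2 and spigot1 below 0.006 m and z of sleeve2 in the frame of spigot1 between 0.025 and 0.035 m and angle between the z axis of sleeve2 and the z axis of spigot1, either way round below 0.1 rad) or (horizontal distance between sleeve2 and spigot2 below 0.006 m and z of sleeve2 in the frame of spigot2 between 0.025 and 0.035 m and angle between the z axis of sleeve2 and the z axis of spigot2, either way round below 0.1 rad) or (horizontal distance between sleeve2 and spigot3 below 0.006 m and z of sleeve2 in the frame of spigot3 between 0.025 and 0.035 m and angle between the z axis of sleeve2 and the z axis of spigot3, either way round below 0.1 rad)) and ((horizontal distance between sleeve3 and spigot0 below 0.006 m and z of sleeve3 in the frame of spigot0 between 0.025 and 0.035 m and angle between the z axis of sleeve3 and the z axis of spigot0, either way round below 0.1 rad) or (horizontal distance between sleeve3 and spigot1 below 0.006 m and z of sleeve3 in the frame of spigot1 between 0.025 and 0.035 m and angle between the z axis of sleeve3 and the z axis of spigot1, either way round below 0.1 rad) or (horizontal distance between sleeve3 and spigot2 below 0.006 m and z of sleeve3 in the frame of spigot2 between 0.025 and 0.035 m and angle between the z axis of sleeve3 and the z axis of spigot2, either way round below 0.1 rad) or (horizontal distance between sleeve3 and spigot3 below 0.006 m and z of sleeve3 in the frame of spigot3 between 0.025 and 0.035 m and angle between the z axis of sleeve3 and the z axis of spigot3, either way round below 0.1 rad))), for 0.2 s.
3. the loaded tray is fully shut (all of step 2 and value of joint tray below 0.005 m), for 0.2 s.
4. the pin is home through both lugs (value of joint tray below 0.005 m and horizontal distance between pin and keeper_eye below 0.008 m and horizontal distance between pin and tray_eye below 0.01 m and z of pin in the frame of keeper_eye below -0.064 m and angle between pin's own z axis and vertical below 0.12 rad), for 0.2 s.
At the end, for the whole second after the job is handed in: Every sleeve present is on a spigot of the tray (axis within 6 mm, fully down within 5 mm, square within 0.1 rad), the tray is shut to within 5 mm, the pin stands upright through the keeper lug and the tray's lug with its grip down to within 6 mm of the keeper lug, and all is at rest (all of step 2 and all of step 4 and linear speed of each of sleeve0, sleeve1, sleeve2, sleeve3, pin below 0.02 m/s); the robot touches nothing.
It fails at once if the tape_roll is shifted by more than 30 mm (distance of tape_roll from where it was at the start of the episode above 0.03 m).
It fails at once if the carton is shifted by more than 30 mm (distance of carton from where it was at the start of the episode above 0.03 m).
It fails at once if the parts_crate is shifted by more than 30 mm (distance of parts_crate from where it was at the start of the episode above 0.03 m).
Of sleeve0, sleeve1, sleeve2, sleeve3 only 2 to 4 are there at a start; the rules pass over those that are not, and their reading is None.
At some moment in a run one of sleeve0, sleeve1, sleeve2, sleeve3 may be knocked a few centimetres aside while the robot is not near it.
It also fails if it takes over 210 s, if anything falls off the work surface, if the arm or the gripper's body presses on something with over 40 N, if the wrist force passes 120 N, or if a joint passes its speed limit or range.

ROBOT

A 6-joint arm with a two-finger parallel gripper is mounted at the origin on the work surface. World frame = base frame: x ahead of the robot, y to its left, z up, the work surface at z = 0. Lengths are in m, angles in rad, forces in N, time in s.
With the tool pointing down it reaches from about 0.375 to 0.9 m from the base axis. Payload 3.1 kg.
Tool frame: the origin (TCP) lies at the very end of the fingers, on their centre line; the grasp point (between the pads) lies 19 mm behind it; x points along the fingers, y is the direction in which the jaws open and shut, and the axes are right-handed (so a half turn about x gives the same grasp; the last joint's range is limited). The gripper opens to 85 mm and grips with 20 to 120 N. Pads are 22 mm wide; open, the fingers measure 114 mm over their backs; the gripper's body (76 mm by 85 mm) begins 54 mm behind the grasp point. The pads swing forward as they close: fully open they stand 13 mm farther back than shut.
Start: joints at [0.934, 0.527, 1.433, -0, 1.181, -0.178], TCP at [0.276, 0.561, 0.231] pointing down, gripper open.
Joint ranges: [-3.08, 3.08], [-0.75, 2.2], [0.22, 2.44], [-1.43, 4.57], [0, 2.65], [-2.85, 2.85]. Speed limits (rad/s): [2.79, 2.79, 3.14, 3.14, 3.14, 3.14].

INTERFACE

Orientations are given as a unit quaternion [x, y, z, w].
In Python, from station import manip gives the robot as it stands.
- The arm moves only by the shell command python3 -m jog 'ROWS' [FORCE]. ROWS is a JSON object of lists of equal length, an entry for each row: "linear": the shift along the tool's x, y, z in cm, a list of three; "twist": the turn about the tool's x in rad; "claw": the opening, from -1 (shut) to 1 (fully open). A call has 1 to 20 rows; each row is the pose to reach, as a shift and turn from the pose commanded when the call began, along the tool's axes at that moment; what a row does not reach only later rows make up. A row lasts 1/12 s, in which the tool goes at most 41.7 mm and 7.16 degrees, less where a joint would pass 70% of its speed; a pose out of reach is approached as far as the arm can. A call with a gripper value outside its range is refused whole. The fingers move at their own pace and stop on an object; FORCE is the grip in N (left out, the last holds). Time passes only in rows, so rows that repeat a pose let the fingers close. It gives the time, the measured TCP pose, the force and the opening at its end, in the units of the state.
- manip.sense(): the state, without advancing time (a new reading comes with each control period).
- manip.snapshot(name): name is "scene" or "top"; returns a dict with "pixels" (384x512x3 uint8, red, green, blue), "camera_matrix" (3x3 intrinsics, pixels), "R" (3x3) and "t" (3): a world point X has camera coordinates R X + t. Camera axes: x right, y down, z forward; pixel columns grow to the right and rows downward; lengths in m; the calibration is good to about 2 mm. A picture is of the moment at which its call begins. There is no depth.
- manip.sign_off(): hands the job in, once; it reports no verdict.
The state is a dict: "t": time; "q": joint angles; "qd": joint speeds; "tau": joint torques, N m; "tcp_pos": TCP position; "tool_rot": TCP orientation; "force": force on the tool from outside, world axes, zero at the start; "ft_torque": the same for the moment, N m; "finger_gap": opening from 0.0 (shut) to 1.0 (fully open).
Only numpy, scipy, OpenCV 4.12 (cv2) and the standard library are available. Lean on these libraries where they do the work, as an engineer would, in place of code of your own. Each camera call takes 0.05 s, during which the arm holds its last target.

## Working session

There is one attempt and no reset: what is moved stays moved. The work goes in short steps, Python scripts to look and compute and a shell command to move; the robot and the scene stay as the last step left them, time stands still between calls to the robot, and variables do not carry over. Pictures are saved under pics/ and viewed, and the job is handed in when it is done.

```bash
ls; mkdir -p pics; cat > h.py <<'E'
import numpy as np, cv2
from station import manip
def snap(name,fn=None):
    s=manip.snapshot(name)
    if fn: cv2.imwrite('pics/'+fn,cv2.cvtColor(np.ascontiguousarray(s['pixels']),cv2.COLOR_RGB2BGR))
    return s
def ray(s,u,v,z):
    K=np.array(s['camera_matrix']);R=np.array(s['R']);t=np.array(s['t'])
    d=R.T@np.linalg.inv(K)@np.array([u,v,1.]);c=-R.T@t
    return c+d*(z-c[2])/d[2]
def proj(s,X):
    K=np.array(s['camera_matrix']);p=K@(np.array(s['R'])@np.array(X)+np.array(s['t']));return p[:2]/p[2]
E
python3 - <<'E'
from h import *
a=snap('scene','s0.png');b=snap('top','t0.png')
for s in(a,b):
    R=np.array(s['R']);print(s['camera_matrix'],-R.T@s['t'],R.round(3).tolist())
print(manip.sense())
E
```

```text
pics
[[351.01367767   0.         254.5284445 ]
 [  0.         351.01367767 196.04436465]
 [  0.           0.           1.        ]] [1.0903201  0.57819024 0.62711327] [[-0.769, 0.639, 0.019], [0.351, 0.447, -0.823], [-0.535, -0.626, -0.568]]
[[445.37406606   0.         251.36368088]
 [  0.         445.37406606 186.12618887]
 [  0.           0.           1.        ]] [ 0.32893566 -0.0579559   1.50207032] [[-0.026, -0.999, -0.025], [-0.983, 0.03, -0.182], [0.182, 0.02, -0.983]]
{'t': 0.1, 'q': array([ 9.34489322e-01,  5.28369072e-01,  1.43380594e+00, -1.74458101e-05,
        1.18142101e+00, -1.78498278e-01]), 'qd': array([-0.00025764, -0.00245107, -0.00249306, -0.00044027,  0.00222501,
       -0.00055393]), 'tau': array([-1.12310852e-04, -4.43308783e+01, -1.78585964e+01, -2.23345169e-04,
        3.83054066e-03, -8.36794953e-06]), 'tcp_pos': array([0.27581414, 0.56010597, 0.23042392]), 'tool_rot': array([ 0.15979508,  0.68893791, -0.16110024,  0.6883871 ]), 'force': array([-0.39845609, -0.7771842 ,  1.10245664]), 'ft_torque': array([-0.00362199, -0.05011044, -0.05173052]), 'finger_gap': 1.0010277344911918}
```

View pics/s0.png

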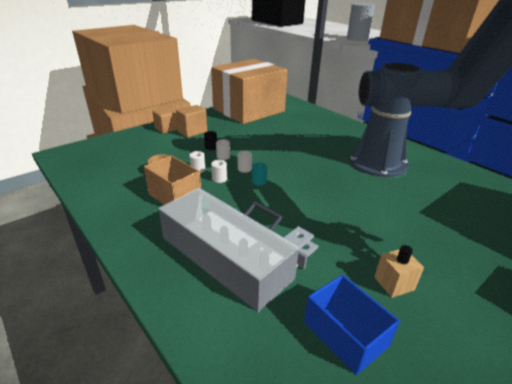

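View pics/t0.png

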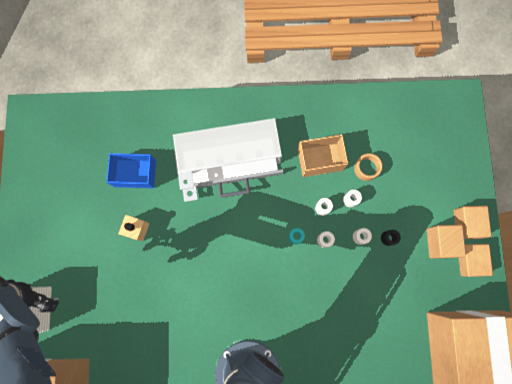

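```bash
python3 - <<'E'
import cv2,numpy as np
t=cv2.imread('pics/t0.png');s=cv2.imread('pics/s0.png')
cv2.imwrite('pics/t0a.png',cv2.resize(t[180:260,280:410],None,fx=6,fy=6,interpolation=cv2.INTER_CUBIC))
cv2.imwrite('pics/s0a.png',cv2.resize(s[120:220,140:280],None,fx=5,fy=5,interpolation=cv2.INTER_CUBIC))
cv2.imwrite('pics/t0b.png',cv2.resize(t[110:250,100:290],None,fx=4,fy=4,interpolation=cv2.INTER_CUBIC))
E
```

```text
(no output)
```

View pics/t0a.png

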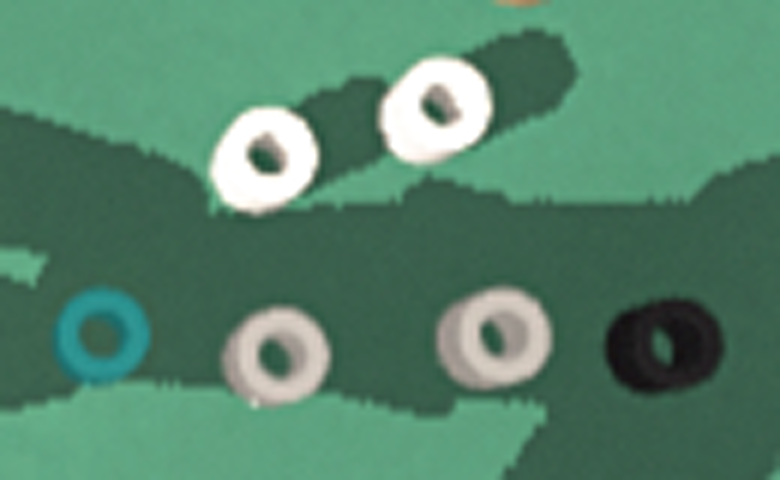

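View pics/s0a.png

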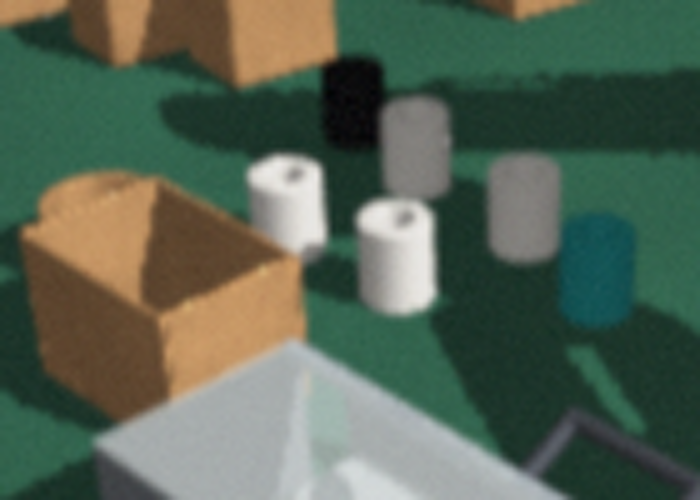

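View pics/t0b.png

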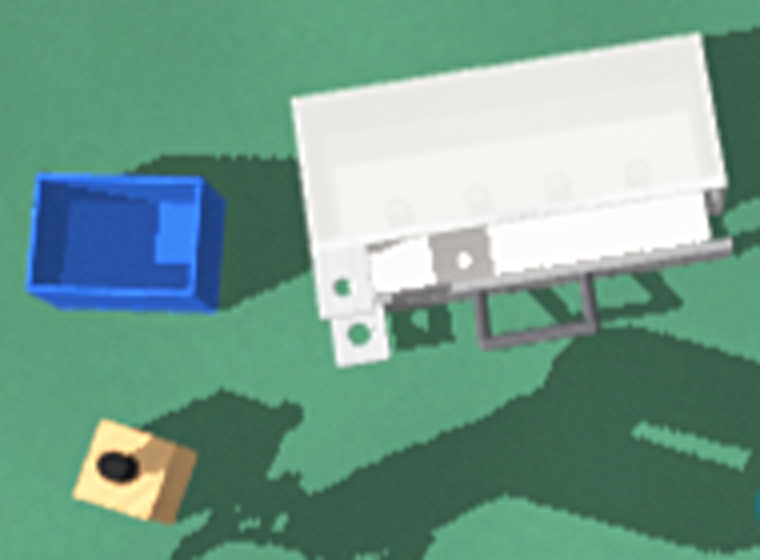

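```bash
python3 - <<'E'
from h import *
b=snap('top');a=snap('scene')
f=lambda x,y,ox,oy,k:((x+.5)/k-.5+ox,(y+.5)/k-.5+oy)
P={}
# sleeve hole centres, top rim
for n,(x,y) in dict(A=(268,154),B=(442,104),C=(280,353),D=(500,335),tq=(103,335),bk=(668,343)).items():
    print(n,ray(b,*f(x,y,280,180,6),.06).round(4))
for n,(x,y,z) in dict(coBL=(291,98,.1),coBR=(702,33,.1),coFR=(726,187,.1),coFL=(316,246,.1),keye=(342,287,.1),teye=(359,333,.046),h1=(482,345,.062),h2=(597,331,.062),pin=(118,466,.11),bl1=(103,419,.074),bl2=(73,498,.074),bl3=(160,520,.074),panR=(731,244,.046),crate=(210,172,.08),crate2=(210,308,.08)).items():
    print(n,ray(b,*f(x,y,100,110,4),z).round(4))
for n,(x,y) in dict(A=(397,212),B=(288,172)).items(): print('sc',n,ray(a,*f(x,y,140,120,5),.06).round(4))
for n,(x,y) in dict(A=(397,282),B=(288,172)).items(): pass
E
```

```text
A [ 0.5261 -0.2641  0.06  ]
B [ 0.5507 -0.3598  0.06  ]
C [ 0.4186 -0.2646  0.06  ]
D [ 0.4249 -0.3822  0.06  ]
tq [ 0.4308 -0.1705  0.06  ]
bk [ 0.4182 -0.471   0.06  ]
coBL [0.7709 0.2258 0.1   ]
coBR [ 0.8151 -0.1135  0.1   ]
coFR [ 0.6841 -0.1283  0.1   ]
coFL [0.6457 0.2047 0.1   ]
keye [0.6112 0.1835 0.1   ]
teye [0.5826 0.1786 0.046 ]
h1 [0.5668 0.0747 0.062 ]
h2 [ 0.5756 -0.0199  0.062 ]
pin [0.471  0.3586 0.11  ]
bl1 [0.5132 0.3826 0.074 ]
bl2 [0.4499 0.4053 0.074 ]
bl3 [0.4303 0.3344 0.074 ]
panR [ 0.6487 -0.1333  0.046 ]
crate [0.7158 0.2968 0.08  ]
crate2 [0.6011 0.2951 0.08  ]
sc A [ 0.5225 -0.2708  0.06  ]
sc B [ 0.5491 -0.3622  0.06  ]
```

```bash
cat >> h.py <<'E'
from scipy.spatial.transform import Rotation as Ro
def go(target,yaw=None):
    """shift in tool axes cm; yaw: desired world angle of tool y axis"""
    st=manip.sense();M=Ro.from_quat(st['tool_rot']).as_matrix()
    d=M.T@(np.array(target)-st['tcp_pos'])*100
    tw=0
    if yaw is not None:
        v=M.T@np.array([np.cos(yaw),np.sin(yaw),0]); tw=np.arctan2(v[2],v[1])
        tw=(tw+np.pi/2)%np.pi-np.pi/2
    print('at',st['tcp_pos'].round(4),'yawY',round(np.arctan2(M[1,1],M[0,1]),3),'tilt',M[:,0].round(3),'shift',d.round(2),'twist',round(tw,3),'q6',st['q'][5].round(3),'F',st['force'].round(1),'gap',round(st['finger_gap'],3),'t',round(st['t'],2))
E
python3 - <<'E'
from h import *
go((.571,.0275,.16),.125);go((.571,.0275,.045),.125)
print(Ro.from_quat(manip.sense()['tool_rot']).as_matrix().round(3))
E
```

```text
at [0.276  0.5603 0.2307] yawY 1.113 tilt [-0.001 -0.001 -1.   ] shift [  7.1  -34.74  50.02] twist 0.988 q6 -0.178 F [ 0.5 -0.3 -0.9] gap 0.998 t 0.2
at [0.276  0.5603 0.2307] yawY 1.113 tilt [-0.001 -0.001 -1.   ] shift [ 18.6  -34.73  50.02] twist 0.988 q6 -0.178 F [ 0.5 -0.3 -0.9] gap 0.998 t 0.2
[[-0.001  0.442  0.897]
 [-0.001  0.897 -0.442]
 [-1.    -0.001 -0.   ]]
```

```bash
python3 -m jog '{"linear":[[0,-34.7,50],[0,-34.7,50],[0,-34.7,50],[0,-34.7,50],[0,-34.7,50],[0,-34.7,50],[0,-34.7,50],[0,-34.7,50],[0,-34.7,50],[0,-34.7,50],[0,-34.7,50],[0,-34.7,50],[0,-34.7,50],[0,-34.7,50],[0,-34.7,50],[0,-34.7,50],[7,-34.7,50],[7,-34.7,50],[7,-34.7,50],[7,-34.7,50]],"twist":[0.99,0.99,0.99,0.99,0.99,0.99,0.99,0.99,0.99,0.99,0.99,0.99,0.99,0.99,0.99,0.99,0.99,0.99,0.99,0.99],"claw":[1,1,1,1,1,1,1,1,1,0,0,0,0,0,0,0,0,0,0,0]}' 30; python3 - <<'E'
from h import *
go((.571,.0275,.045),.125)
snap('scene','s1.png');snap('top','t1.png')
E
```

```text
t: 1.87
tcp_pos: [0.5698, 0.029, 0.1601]
tool_rot: [0.467, 0.531, -0.469, 0.528]
force: [0.5, -0.5, -0.1]
finger_gap: 0.504
at [0.5698 0.029  0.1601] yawY 0.123 tilt [-0.005  0.001 -1.   ] shift [11.5   0.15  0.18] twist -0.002 q6 -0.268 F [ 0.5 -0.5 -0.1] gap 0.504 t 1.87
```

View pics/t1.png

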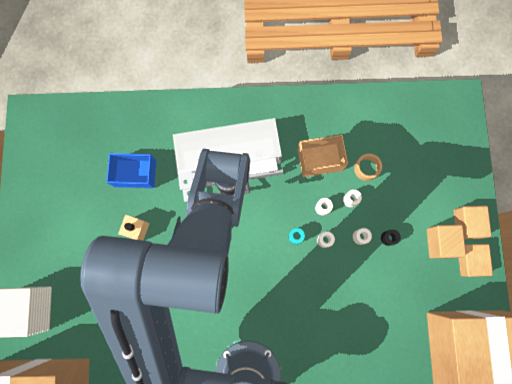

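View pics/s1.png

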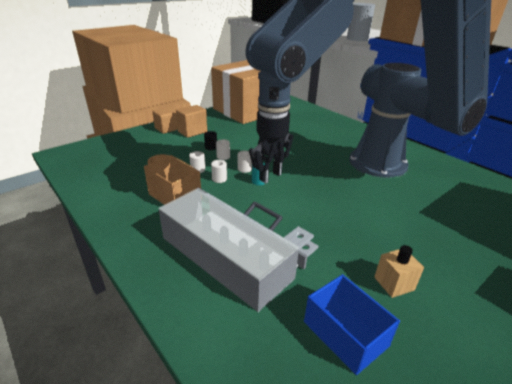

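```bash
python3 - <<'E'
from h import *
a=snap('scene')
print(proj(a,(.57,.029,.16)),proj(a,(.571,.0275,.062)),proj(a,(.5668,.0747,.062)),proj(a,(.5756,-.0199,.062)),proj(a,(.6112,.1835,.1)))
p=cv2.cvtColor(a['pixels'],cv2.COLOR_RGB2BGR)
cv2.imwrite('pics/s1a.png',cv2.resize(p[120:280,180:340],None,fx=3.7,fy=3.7,interpolation=cv2.INTER_CUBIC))
E
```

```text
[270.34208767 178.7073232 ] [268.05647643 209.62591596] [281.25954258 217.55125619] [255.43859775 202.165323  ] [300.84606699 235.00452552]
```

View pics/s1a.png

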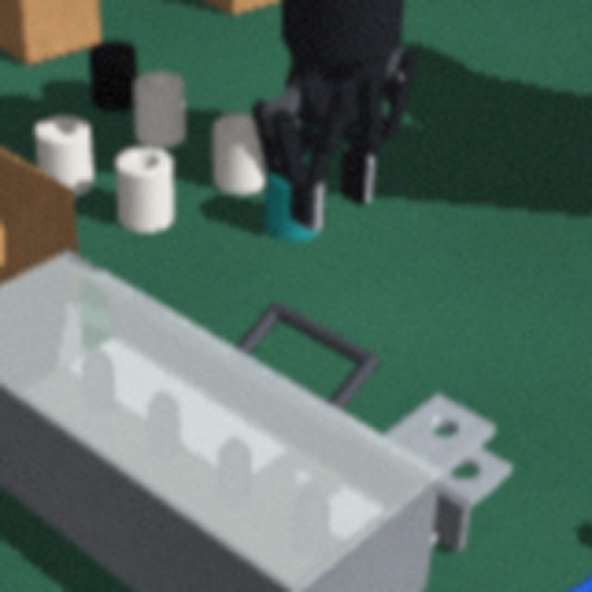

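```bash
python3 -m jog '{"linear":[[4,0.1,0.1],[8,0.1,0.1],[11.4,0.1,0.1],[11.4,0.1,0.1],[11.4,0.1,0.1],[11.4,0.1,0.1],[11.4,0.1,0.1],[11.4,0.1,0.1],[11.4,0.1,0.1]],"twist":[0,0,0,0,0,0,0,0,0],"claw":[0,0,0,0,-1,-1,-1,-1,-1]}' 40; python3 - <<'E'
from h import *
go((.571,.0275,.045),.125)
E
```

```text
t: 2.77
tcp_pos: [0.5751, 0.0274, 0.0504]
tool_rot: [0.47, 0.528, -0.467, 0.532]
force: [0.6, 0.8, 8.8]
finger_gap: 0.118
at [0.5751 0.0274 0.0504] yawY 0.123 tilt [ 0.007 -0.001 -1.   ] shift [ 0.54 -0.41 -0.07] twist -0.002 q6 -0.27 F [0.6 0.8 8.8] gap 0.118 t 2.77
```

```bash
python3 -m jog '{"linear":[[-0.4,-1,0],[-0.4,-2,0],[-0.4,-3,0],[-0.4,-4,0],[-0.4,-5,0],[-0.4,-6,0],[-0.4,-7,0],[-0.4,-8,0],[-0.4,-9,0],[-0.4,-10,0],[-0.4,-11,0],[-0.4,-11.8,0],[-0.4,-11.8,0],[-0.4,-11.8,0]],"twist":[0,0,0,0,0,0,0,0,0,0,0,0,0,0],"claw":[-1,-1,-1,-1,-1,-1,-1,-1,-1,-1,-1,-1,-1,-1]}'; python3 - <<'E'
from h import *
go((.571,.0275,.045),.125)
E
```

```text
t: 3.93
tcp_pos: [0.4558, 0.0117, 0.0508]
tool_rot: [0.468, 0.529, -0.468, 0.53]
force: [1.0, -7.5, -17.8]
finger_gap: 0.124
at [0.4558 0.0117 0.0508] yawY 0.124 tilt [ 0.001 -0.002 -1.   ] shift [ 0.58 11.62 -0.15] twist -0.001 q6 -0.34 F [  1.   -7.5 -17.8] gap 0.124 t 3.93
```

```bash
python3 -m jog '{"linear":[[0.4,0,0],[0.4,0,0],[0.4,0,0],[0.4,0,0],[-4,0,0],[-8,0,0],[-12,0,0],[-15,0,4],[-15,1,8],[-15,2,12],[-15,3,16],[-15,3.5,20],[-15,3.5,24],[-15,3.5,28.2],[-15,3.5,28.2],[-15,3.5,28.2]],"twist":[0,0,0,0,0,0,0,0,0,0,0,0,0,0,0,0],"claw":[0,0,0,0,0,0,0,0,0.8,0.8,0.8,0.8,0.8,0.8,0.8,0.8]}'; python3 - <<'E'
from h import *
go((.526,-.264,.03),.125)
snap('scene','s2.png');snap('top','t2.png')
for n in 't2','s2':
    t=cv2.imread(f'pics/{n}.png')
    c=t[120:250,160:350] if n=='t2' else t[130:300,150:350]
    cv2.imwrite(f'pics/{n}a.png',cv2.resize(c,None,fx=4,fy=4,interpolation=cv2.INTER_CUBIC)[:600])
E
```

```text
t: 5.27
tcp_pos: [0.5248, -0.2651, 0.2016]
tool_rot: [0.469, 0.528, -0.469, 0.529]
force: [-0.4, 0.3, -0.8]
finger_gap: 0.897
at [ 0.5248 -0.2651  0.2016] yawY 0.119 tilt [ 0.001 -0.001 -1.   ] shift [17.16  0.11 -0.12] twist -0.006 q6 -0.777 F [-0.4  0.3 -0.8] gap 0.897 t 5.27
```

View pics/t2a.png

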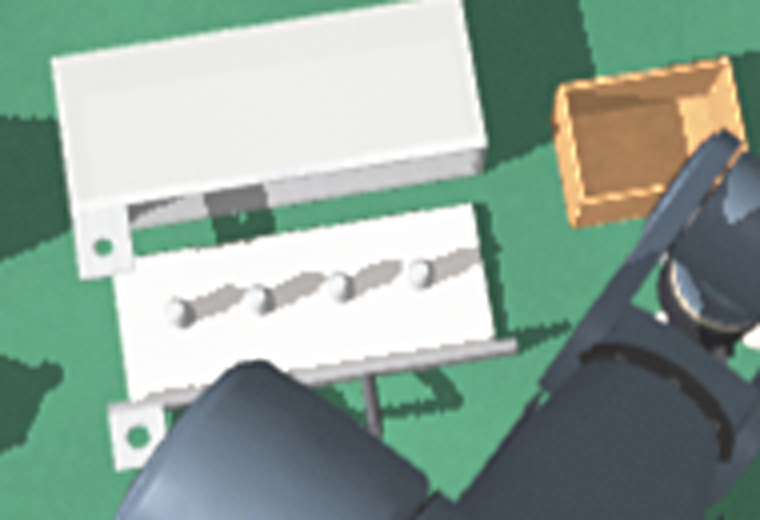

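View pics/s2a.png

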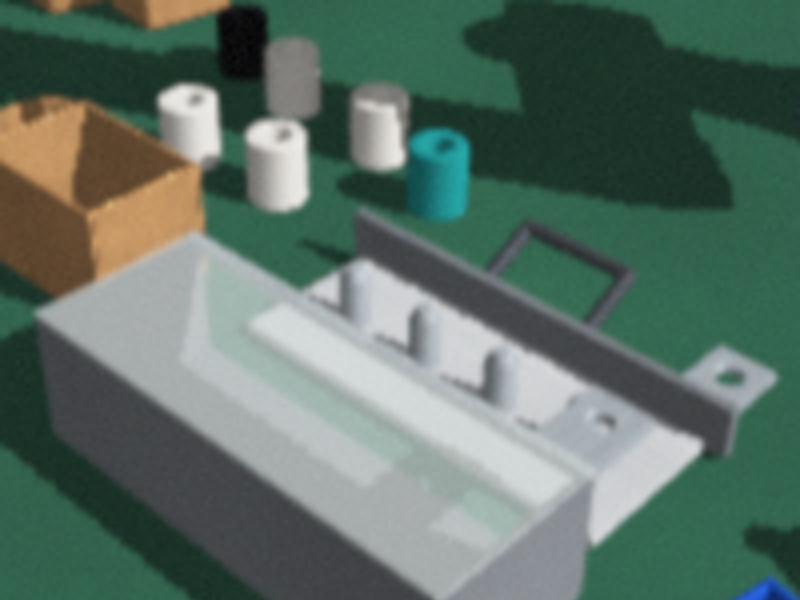

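```bash
python3 - <<'E'
import cv2
t=cv2.imread('pics/t2.png');s=cv2.imread('pics/s2.png')
cv2.imwrite('pics/t2b.png',cv2.resize(t[170:210,190:290],None,fx=8,fy=8,interpolation=cv2.INTER_CUBIC))
cv2.imwrite('pics/s2b.png',cv2.resize(s[190:250,225:325],None,fx=8,fy=8,interpolation=cv2.INTER_CUBIC))
E
```

```text
(no output)
```

View pics/t2b.png

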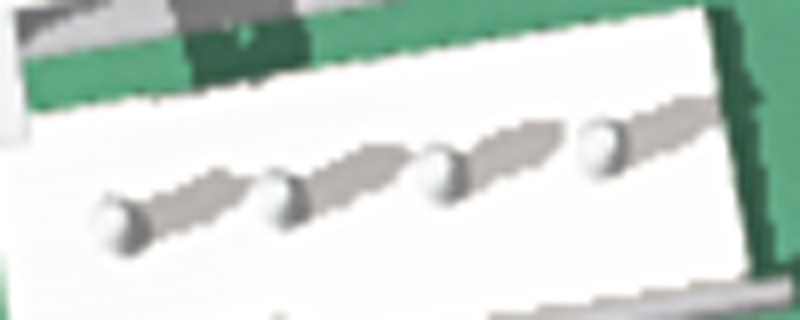

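View pics/s2b.png

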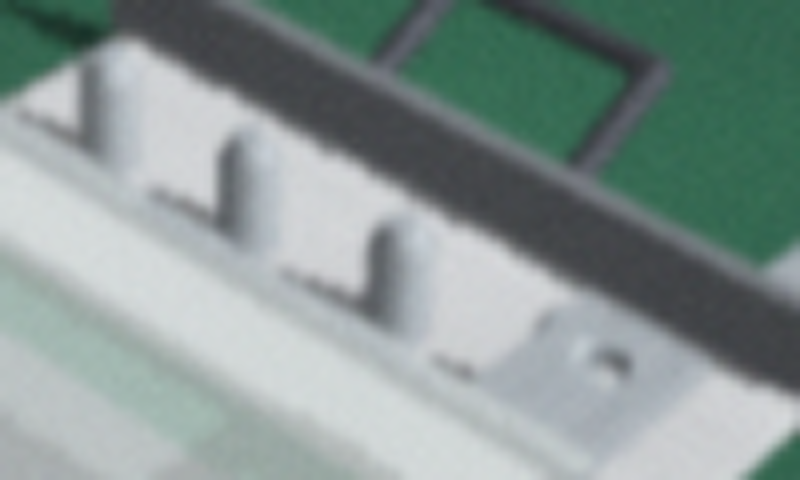

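```bash
python3 - <<'E'
from h import *
b=snap('top');a=snap('scene')
f=lambda x,y,ox,oy,k:((x+.5)/k-.5+ox,(y+.5)/k-.5+oy)
T=np.array([ray(b,*f(x,y,190,170,8),.053) for x,y in [(601,146),(443,173),(284,198),(120,223)]])
S=np.array([ray(a,*f(x,y,225,190,8),.06) for x,y in [(112,46),(251,136),(402,226)]])
print(T.round(4));print(S.round(4))
for P in(T,S):
    n=len(P);i=np.arange(n);c=np.polyfit(i,P[:,:2],1);print(c.round(4), 'yaw',np.arctan2(-c[0][0],c[0][1]),'len',np.linalg.norm(c[0]))
print('tray_eye',ray(b,160+(138.5)/4-.5,120+436.5/4-.5,.046),'keye',ray(b,160+103.5/4-.5,120+247.5/4-.5,.1))
print('scene tray eye',ray(a,150+731.5/4-.5,130+377.5/4-.5,.046),'keye',ray(a,*f(600,365,225,190,8),.1))
# panel end corner bottom/top
print('panel right top',ray(b,160+515.5/4-.5,120+342/4-.5,.046))
# holes via scene A,B in s2a crop
for n,(x,y) in dict(A=(284,134),B=(196,99)).items(): print(n,ray(a,150+(x+.5)/4-.5,130+(y+.5)/4-.5,.06))
E
```

```text
[[ 0.5909 -0.0724  0.053 ]
 [ 0.5815 -0.0068  0.053 ]
 [ 0.573   0.0591  0.053 ]
 [ 0.5646  0.1271  0.053 ]]
[[ 0.5901 -0.0775  0.06  ]
 [ 0.5859 -0.0054  0.06  ]
 [ 0.579   0.0632  0.06  ]]
[[-0.0087  0.0664]
 [ 0.5906 -0.0729]] yaw 0.13056703214954132 len 0.06699347308285093
[[-0.0056  0.0704]
 [ 0.5906 -0.0769]] yaw 0.0789277719246424 len 0.07058266548136485
tray_eye [0.46325355 0.16298845 0.046     ] keye [0.61120779 0.18269238 0.1       ]
scene tray eye [0.46467697 0.16377284 0.046     ] keye [0.61396508 0.18211227 0.1       ]
panel right top [ 0.53226313 -0.14855104  0.046     ]
A [ 0.52267111 -0.26134423  0.06      ]
B [ 0.54676334 -0.35691026  0.06      ]
```

```bash
python3 -m jog '{"linear":[[4,0.1,-0.1],[8,0.1,-0.1],[12,0.1,-0.1],[15,0.1,-0.1],[16.9,0.1,-0.1],[16.9,0.1,-0.1],[16.9,0.1,-0.1],[16.9,0.1,-0.1],[16.9,0.1,-0.1],[16.9,0.1,-0.1],[16.9,0.1,-0.1]],"twist":[0,0,0,0,0,0,0,0,0,0,0],"claw":[0.8,0.8,0.8,0.8,0.8,0.8,-1,-1,-1,-1,-1]}' 40; python3 - <<'E'
from h import *
go((.5907,-.0741,.16),.13)
snap('scene','s3.png');snap('top','t3.png')
E
```

```text
t: 6.38
tcp_pos: [0.5268, -0.2619, 0.0344]
tool_rot: [0.469, 0.528, -0.468, 0.531]
force: [0.9, 2.0, 6.6]
finger_gap: 0.58
at [ 0.5268 -0.2619  0.0344] yawY 0.123 tilt [ 0.003 -0.002 -1.   ] shift [-12.58   8.68 -17.82] twist -0.007 q6 -0.775 F [0.9 2.  6.6] gap 0.58 t 6.38
```

View pics/s3.png

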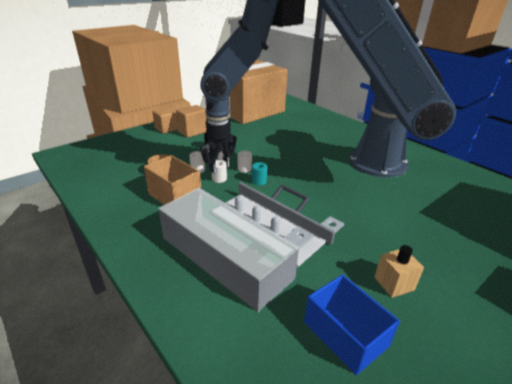

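View pics/t3.png

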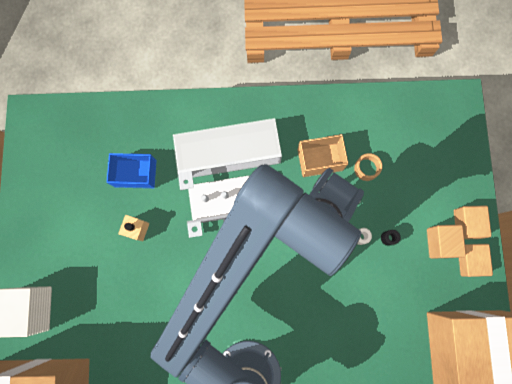

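```bash
python3 -m jog '{"linear":[[-4,0,0],[-8,0,0],[-12,0,0],[-12.6,2,-4],[-12.6,4,-8],[-12.6,6,-12],[-12.6,8,-16],[-12.6,8.7,-17.8],[-12.6,8.7,-17.8],[-12.6,8.7,-17.8],[-12.6,8.7,-17.8]],"twist":[0,0,0,0,0,0,0,0,0,0,0],"claw":[-1,-1,-1,-1,-1,-1,-1,-1,-1,-1,-1]}' 40; python3 - <<'E'
from h import *
go((.5907,-.0741,.16),.13)
s=snap('scene','s4.png');snap('top','t4.png')
t=cv2.imread('pics/s4.png')
cv2.imwrite('pics/s4a.png',cv2.resize(t[130:250,200:320],None,fx=5,fy=5,interpolation=cv2.INTER_CUBIC))
print(proj(s,(.5907,-.0741,.06)),proj(s,(.5907,-.0741,.014)))
E
```

```text
t: 7.4
tcp_pos: [0.5898, -0.0743, 0.1585]
tool_rot: [0.468, 0.53, -0.468, 0.53]
force: [0.5, -1.0, -1.3]
finger_gap: 0.574
at [ 0.5898 -0.0743  0.1585] yawY 0.124 tilt [-0.    -0.001 -1.   ] shift [-0.15  0.09 -0.01] twist -0.006 q6 -0.436 F [ 0.5 -1.  -1.3] gap 0.574 t 7.4
[239.1222543  195.91797974] [239.21165195 208.9008301 ]
```

View pics/s4a.png

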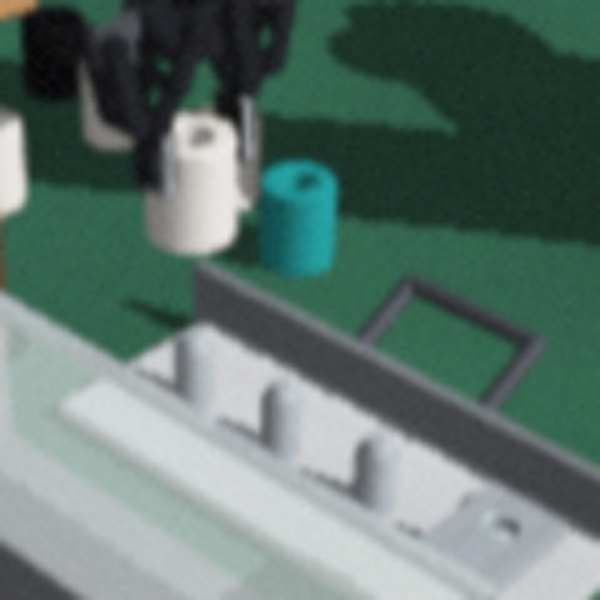

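View pics/t4.png

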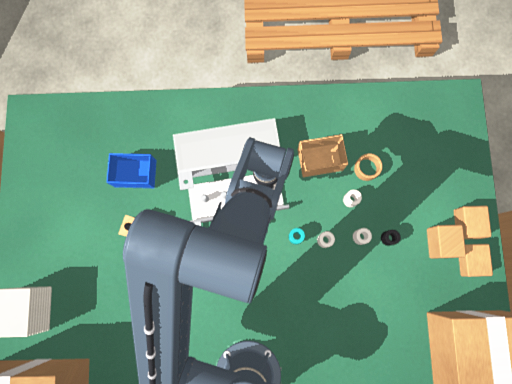

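```bash
python3 - <<'E'
from h import *
s=snap('scene')
c=np.array([.5898,-.0743])
for z in(.1245,.1845):
    pts=np.array([proj(s,(c[0]+.025*np.cos(t),c[1]+.025*np.sin(t),z)) for t in np.linspace(0,6.283,60)])
    q=(pts-[200,130]+.5)*5; print(z,'x',q[:,0].min(),q[:,0].max(),'y',q[:,1].min(),q[:,1].max())
E
```

```text
0.1245 x 152.78116602520257 244.16348690014132 y 211.10401008224557 258.77161244831586
0.1845 x 150.46802473728263 245.2122675879616 y 115.32163316691381 160.4458683009642
```

```bash
python3 -m jog '{"linear":[[3,0.1,-0.2],[5.6,0.1,-0.2],[5.6,0.1,-0.2],[6.2,0.1,-0.2],[6.8,0.1,-0.2],[7.4,0.1,-0.2],[8,0.1,-0.2],[8,0.1,-0.2]],"twist":[0,0,0,0,0,0,0,0],"claw":[-1,-1,-1,-1,-1,-1,-1,-1]}' 40; python3 - <<'E'
from h import *
go((.5907,-.0719,.0485),.13)
s=snap('scene','s5.png')
t=cv2.imread('pics/s5.png')
cv2.imwrite('pics/s5a.png',cv2.resize(t[130:250,200:320],None,fx=5,fy=5,interpolation=cv2.INTER_CUBIC))
E
```

```text
t: 8.22
tcp_pos: [0.5927, -0.071, 0.0784]
tool_rot: [0.47, 0.529, -0.467, 0.53]
force: [3.6, 5.1, -4.3]
finger_gap: 0.578
at [ 0.5927 -0.071   0.0784] yawY 0.121 tilt [ 0.005  0.002 -1.   ] shift [ 2.99 -0.23  0.07] twist -0.009 q6 -0.432 F [ 3.6  5.1 -4.3] gap 0.578 t 8.22
```

View pics/s5a.png

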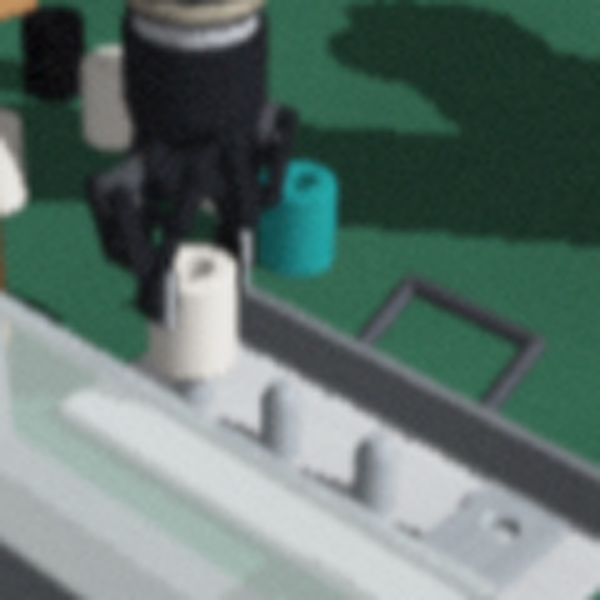

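```bash
python3 -m jog '{"linear":[[0,0.15,-0.15],[0.6,0.15,-0.15],[1.2,0.15,-0.15],[1.8,0.15,-0.15],[2.4,0.15,-0.15],[3,0.15,-0.15],[3.2,0.15,-0.15],[3.2,0.15,-0.15]],"twist":[0,0,0,0,0,0,0,0],"claw":[-1,-1,-1,-1,-1,-1,-1,-1]}' 40; python3 - <<'E'
from h import *
go((.5907,-.0719,.0485),.13)
E
```

```text
t: 8.93
tcp_pos: [0.5929, -0.0695, 0.0483]
tool_rot: [0.469, 0.529, -0.468, 0.53]
force: [-0.3, 7.1, 15.2]
finger_gap: 0.581
at [ 0.5929 -0.0695  0.0483] yawY 0.123 tilt [ 0.002  0.001 -1.   ] shift [-0.02 -0.25  0.21] twist -0.007 q6 -0.428 F [-0.3  7.1 15.2] gap 0.581 t 8.93
```

```bash
python3 -m jog '{"linear":[[-0.2,0,-0.1],[-0.2,0,-0.1],[-0.2,0,-0.1],[-0.2,0,-0.1],[-4,0,-0.1],[-8,0,-0.1],[-12,0,-0.1],[-12,0,-0.1]],"twist":[0,0,0,0,0,0,0,0],"claw":[0.5,0.5,0.5,0.5,0.5,0.5,0.8,0.8]}' 40; python3 - <<'E'
from h import *
go((.5517,-.359,.034),.13)
s=snap('scene','s6.png')
t=cv2.imread('pics/s6.png')
cv2.imwrite('pics/s6a.png',cv2.resize(t[130:250,200:320],None,fx=5,fy=5,interpolation=cv2.INTER_CUBIC))
E
```

```text
t: 9.6
tcp_pos: [0.5968, -0.0712, 0.1734]
tool_rot: [0.47, 0.525, -0.466, 0.535]
force: [0.7, -0.2, 0.9]
finger_gap: 0.901
at [ 0.5968 -0.0712  0.1734] yawY 0.123 tilt [ 0.014 -0.005 -1.   ] shift [14.02 -8.19 27.92] twist -0.007 q6 -0.427 F [ 0.7 -0.2  0.9] gap 0.901 t 9.6
```

View pics/s6a.png

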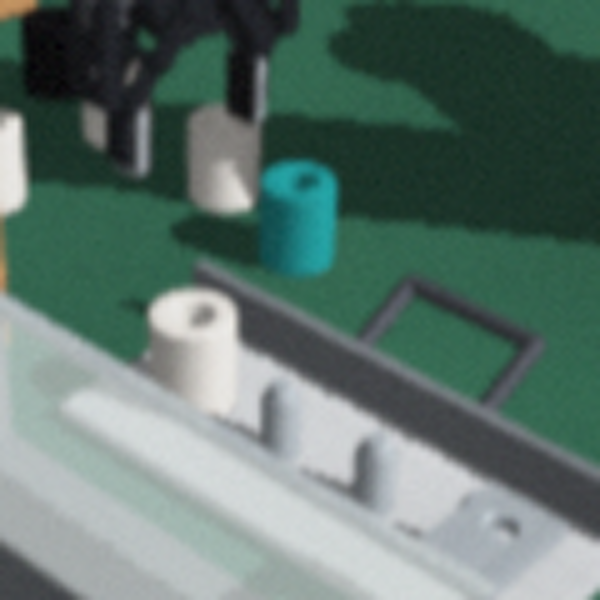

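```bash
python3 -m jog '{"linear":[[0,-1,4],[0,-2,8],[0,-3.5,12],[0,-4.7,16],[0,-6,20],[0,-7,24],[0,-7.9,27.9],[0,-7.9,27.9],[0,-7.9,27.9],[0,-7.9,27.9]],"twist":[0,0,0,0,0,0,0,0,0,0],"claw":[0.8,0.8,0.8,0.8,0.8,0.8,0.8,0.8,0.8,0.8]}' 40; python3 - <<'E'
from h import *
go((.5517,-.359,.034),.13)
s=snap('top','t6.png');snap('scene','s6.png')
print(proj(s,(.5517,-.359,.06)))
E
```

```text
t: 10.48
tcp_pos: [0.5465, -0.3551, 0.1644]
tool_rot: [0.469, 0.531, -0.468, 0.528]
force: [0.3, 0.8, -0.6]
finger_gap: 0.895
at [ 0.5465 -0.3551  0.1644] yawY 0.122 tilt [-0.003  0.003 -1.   ] shift [13.03  0.5   0.49] twist -0.008 q6 -0.87 F [ 0.3  0.8 -0.6] gap 0.895 t 10.48
[352.98089275 196.60815725]
```

View pics/t6.png

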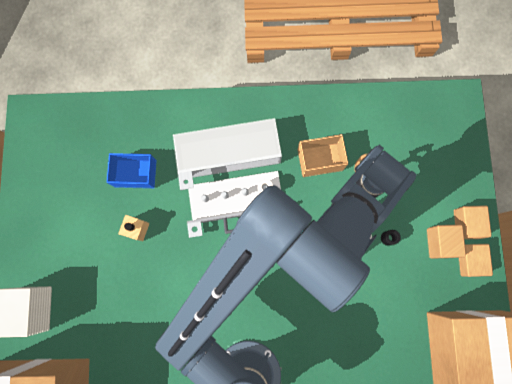

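View pics/s6.png

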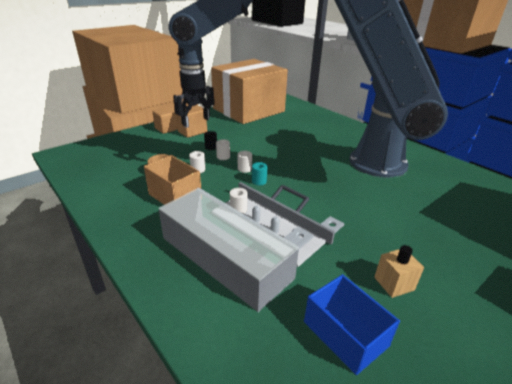

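```bash
python3 -m jog '{"linear":[[0,0.4,0.5],[4,0.4,0.5],[8,0.4,0.5],[11,0.4,0.5],[13.1,0.4,0.5],[13.1,0.4,0.5],[13.1,0.4,0.5],[13.1,0.4,0.5],[13.1,0.4,0.5],[13.1,0.4,0.5],[13.1,0.4,0.5],[13.1,0.4,0.5]],"twist":[0,0,0,0,0,0,0,0,0,0,0,0],"claw":[0.8,0.8,0.8,0.8,0.8,0.8,0.8,-1,-1,-1,-1,-1]}' 40; python3 - <<'E'
from h import *
go((.584,-.0045,.16),.13)
snap('scene','s7.png')
t=cv2.imread('pics/s7.png')
cv2.imwrite('pics/s7a.png',cv2.resize(t[100:220,140:260],None,fx=5,fy=5,interpolation=cv2.INTER_CUBIC))
E
```

```text
t: 11.58
tcp_pos: [0.554, -0.3615, 0.0381]
tool_rot: [0.468, 0.528, -0.468, 0.532]
force: [1.0, 0.2, 7.4]
finger_gap: 0.57
at [ 0.554  -0.3615  0.0381] yawY 0.123 tilt [ 0.004 -0.003 -1.   ] shift [-12.29   7.41 -35.01] twist -0.007 q6 -0.87 F [1.  0.2 7.4] gap 0.57 t 11.58
```

View pics/s7a.png

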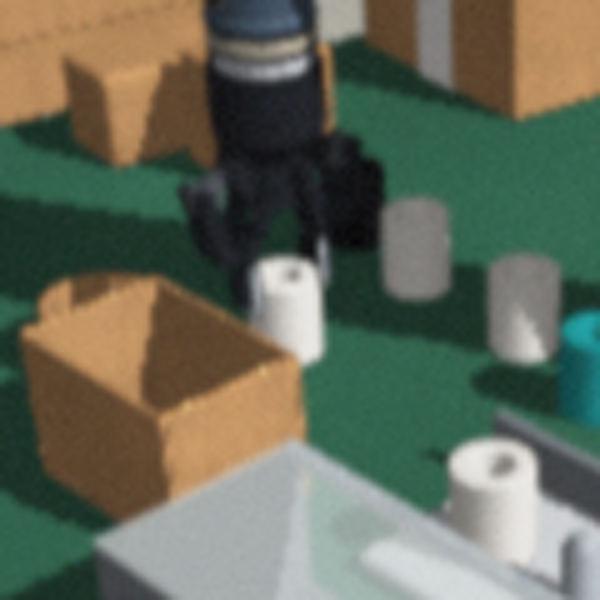

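```bash
python3 -m jog '{"linear":[[-4,0,0],[-8,0,0],[-12.3,0,0],[-12.3,0.8,-4],[-12.3,1.6,-8],[-12.3,2.4,-12],[-12.3,3.2,-16],[-12.3,4,-20],[-12.3,5,-24],[-12.3,6,-28],[-12.3,7,-32],[-12.3,7.4,-35],[-12.3,7.4,-35],[-12.3,7.4,-35],[-12.3,7.4,-35]],"twist":[0,0,0,0,0,0,0,0,0,0,0,0,0,0,0],"claw":[-1,-1,-1,-1,-1,-1,-1,-1,-1,-1,-1,-1,-1,-1,-1]}' 40; cat >> h.py <<'E'
def zoom(fn,out,x0,y0,w,hh,k=5):
    t=cv2.imread('pics/'+fn);cv2.imwrite('pics/'+out,cv2.resize(t[y0:y0+hh,x0:x0+w],None,fx=k,fy=k,interpolation=cv2.INTER_CUBIC))
def circ(s,c,z,x0,y0,k=5,r=.025):
    pts=np.array([proj(s,(c[0]+r*np.cos(t),c[1]+r*np.sin(t),z)) for t in np.linspace(0,6.283,60)])
    q=(pts-[x0,y0]+.5)*k-.5; print('circ z',z,'x',q[:,0].min().round(1),q[:,0].max().round(1),'y',q[:,1].min().round(1),q[:,1].max().round(1))
E
python3 - <<'E'
from h import *
go((.584,-.0045,.16),.13)
s=snap('scene','s8.png');zoom('s8.png','s8a.png',200,130,120,120)
p=manip.sense()['tcp_pos'];circ(s,p,p[2]-.038,200,130);circ(s,p,p[2]+.022,200,130)
circ(s,(.5929,-.0719),.014,200,130);circ(s,(.5929,-.0719),.074,200,130)
E
```

```text
t: 12.88
tcp_pos: [0.5831, -0.0043, 0.1588]
tool_rot: [0.468, 0.53, -0.468, 0.53]
force: [-0.1, -0.0, -0.9]
finger_gap: 0.569
at [ 0.5831 -0.0043  0.1588] yawY 0.124 tilt [ 0.001 -0.001 -1.   ] shift [-0.12  0.09  0.03] twist -0.006 q6 -0.322 F [-0.1 -0.  -0.9] gap 0.569 t 12.88
circ z 0.1207106077520777 x 241.1 336.0 y 264.8 316.9
circ z 0.1807106077520777 x 242.1 340.7 y 167.1 216.6
circ z 0.014 x 154.3 240.4 y 374.4 426.0
circ z 0.074 x 152.2 241.2 y 289.8 339.6
```

View pics/s8a.png

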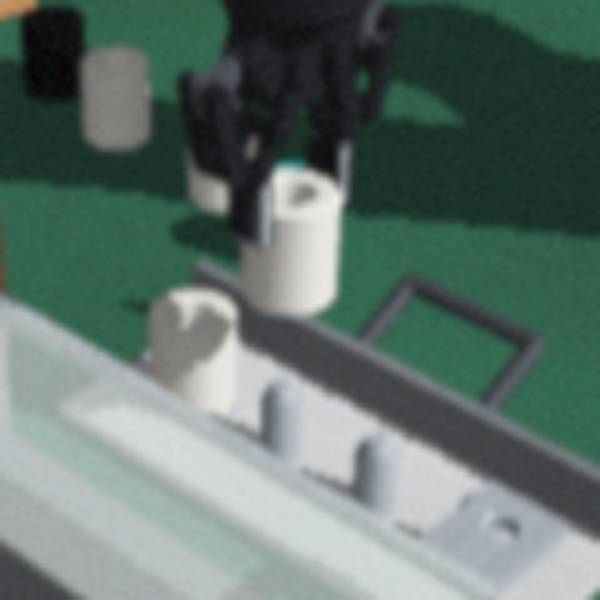

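```bash
python3 -m jog '{"linear":[[3,0.1,0.2],[5.6,0.1,0.2],[5.6,0.1,0.2],[6.2,0.1,0.2],[6.8,0.1,0.2],[7.4,0.1,0.2],[7.8,0.1,0.2],[7.8,0.1,0.2]],"twist":[0,0,0,0,0,0,0,0],"claw":[-1,-1,-1,-1,-1,-1,-1,-1]}' 40; python3 - <<'E'
from h import *
go((.5841,-.0065,.052),.13)
s=snap('scene','s9.png');zoom('s9.png','s9a.png',200,130,120,120)
E
```

```text
t: 13.6
tcp_pos: [0.584, -0.0059, 0.0801]
tool_rot: [0.468, 0.53, -0.468, 0.53]
force: [-0.1, 0.3, -0.4]
finger_gap: 0.572
at [ 0.584  -0.0059  0.0801] yawY 0.123 tilt [-0.  0. -1.] shift [2.81 0.   0.06] twist -0.007 q6 -0.324 F [-0.1  0.3 -0.4] gap 0.572 t 13.6
```

View pics/s9a.png

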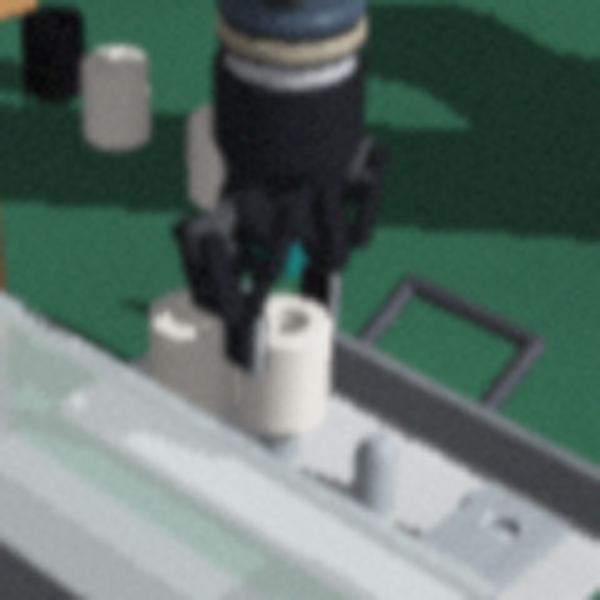

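```bash
python3 -m jog '{"linear":[[0.6,0,0],[1.2,0,0],[1.8,0,0],[2.4,0,0],[2.9,0,0],[3.0,0,0],[3.0,0,0],[2.8,0,0],[2.8,0,0],[2.8,0,0],[2.8,0,0],[2.8,0,0],[-1,0,0],[-5,0,0],[-9,0,0],[-9,0,0],[-9,0,0]],"twist":[0,0,0,0,0,0,0,0,0,0,0,0,0,0,0,0,0],"claw":[-1,-1,-1,-1,-1,-1,-1,-1,0.5,0.5,0.5,0.5,0.5,0.5,0.5,0.8,0.8]}' 40; python3 - <<'E'
from h import *
go((.4196,-.2646,.16),.13)
s=snap('scene','s10.png');zoom('s10.png','s10a.png',200,130,120,120)
s=snap('top','t10.png');
E
```

```text
t: 15.07
tcp_pos: [0.5859, -0.0062, 0.1729]
tool_rot: [0.469, 0.528, -0.467, 0.532]
force: [0.3, -0.5, -0.2]
finger_gap: 0.899
at [ 0.5859 -0.0062  0.1729] yawY 0.123 tilt [ 0.006 -0.001 -1.   ] shift [  1.22 -19.68  23.6 ] twist -0.007 q6 -0.324 F [ 0.3 -0.5 -0.2] gap 0.899 t 15.07
```

View pics/s10a.png

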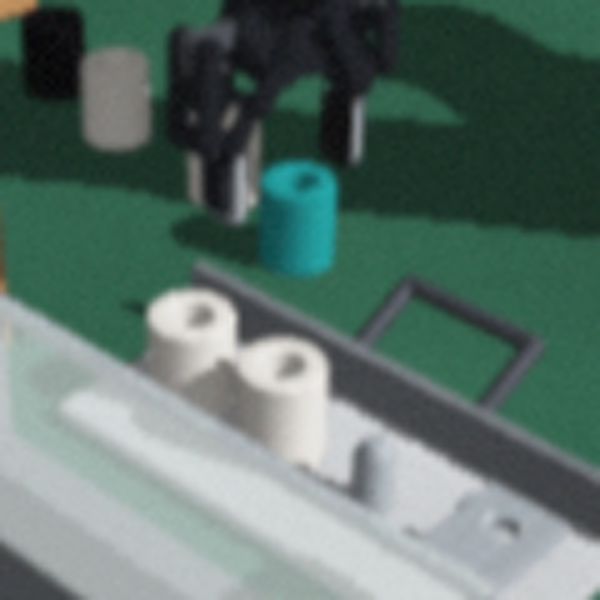

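View pics/t10.png

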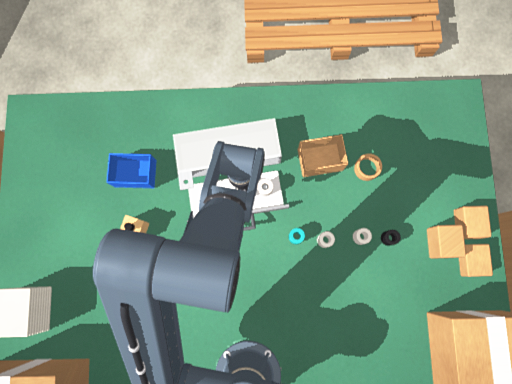

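```bash
python3 -m jog '{"linear":[[0,-3,4],[0,-6.5,8],[0,-10,12],[0,-13,16],[0,-16,20],[0,-19,23],[0,-19.6,23.6],[0,-19.6,23.6],[0,-19.6,23.6],[0,-19.6,23.6],[0,-19.6,23.6]],"twist":[0,0,0,0,0,0,0,0,0,0,0],"claw":[0.8,0.8,0.8,0.8,0.8,0.8,0.8,0.8,0.8,0.8,0.8]}' 40; python3 - <<'E'
from h import *
go((.4196,-.2646,.036),.13)
E
```

```text
t: 16.08
tcp_pos: [0.4182, -0.2628, 0.1692]
tool_rot: [0.469, 0.531, -0.468, 0.529]
force: [0.6, 0.3, 0.4]
finger_gap: 0.899
at [ 0.4182 -0.2628  0.1692] yawY 0.123 tilt [-0.002  0.003 -1.   ] shift [13.32  0.14  0.24] twist -0.007 q6 -0.911 F [0.6 0.3 0.4] gap 0.899 t 16.08
```

```bash
python3 -m jog '{"linear":[[0,0.1,0.2],[4,0.1,0.2],[8,0.1,0.2],[11,0.1,0.2],[13.4,0.1,0.2],[13.4,0.1,0.2],[13.4,0.1,0.2],[13.4,0.1,0.2],[13.4,0.1,0.2],[13.4,0.1,0.2],[13.4,0.1,0.2],[13.4,0.1,0.2]],"twist":[0,0,0,0,0,0,0,0,0,0,0,0],"claw":[0.8,0.8,0.8,0.8,0.8,0.8,0.8,-1,-1,-1,-1,-1]}' 40; python3 - <<'E'
from h import *
go((.5753,.0629,.16),.13)
E
```

```text
t: 17.08
tcp_pos: [0.4209, -0.2665, 0.0383]
tool_rot: [0.468, 0.528, -0.468, 0.531]
force: [2.1, 1.8, 6.8]
finger_gap: 0.564
at [ 0.4209 -0.2665  0.0383] yawY 0.123 tilt [ 0.003 -0.002 -1.   ] shift [-12.2   19.39 -30.77] twist -0.007 q6 -0.913 F [2.1 1.8 6.8] gap 0.564 t 17.08
```

```bash
python3 -m jog '{"linear":[[-4,0,0],[-8,0,0],[-12.2,0,0],[-12.2,2,-4],[-12.2,4,-7],[-12.2,6,-10],[-12.2,8,-13],[-12.2,10,-16],[-12.2,12,-19],[-12.2,14,-22],[-12.2,16,-25],[-12.2,18,-28],[-12.2,19.4,-30.6],[-12.2,19.4,-30.6],[-12.2,19.4,-30.6],[-12.2,19.4,-30.6]],"twist":[0,0,0,0,0,0,0,0,0,0,0,0,0,0,0,0],"claw":[-1,-1,-1,-1,-1,-1,-1,-1,-1,-1,-1,-1,-1,-1,-1,-1]}' 40; 
python3 - <<'E'
from h import *
go((.5753,.061,.16),.13)
s=snap('scene','s11.png');zoom('s11.png','s11a.png',200,130,120,120)
p=manip.sense()['tcp_pos'];circ(s,p,p[2]-.038,200,130);circ(s,p,p[2]+.022,200,130)
E
```

```text
t: 18.42
tcp_pos: [0.5742, 0.0613, 0.1587]
tool_rot: [0.468, 0.53, -0.468, 0.53]
force: [-0.2, -0.4, -0.6]
finger_gap: 0.56
at [0.5742 0.0613 0.1587] yawY 0.124 tilt [-0.    -0.001 -1.   ] shift [-0.13  0.1   0.05] twist -0.006 q6 -0.21 F [-0.2 -0.4 -0.6] gap 0.56 t 18.42
circ z 0.12062421072607413 x 336.7 435.6 y 312.9 369.5
circ z 0.18062421072607412 x 341.5 444.4 y 213.0 267.0
```

View pics/s11a.png

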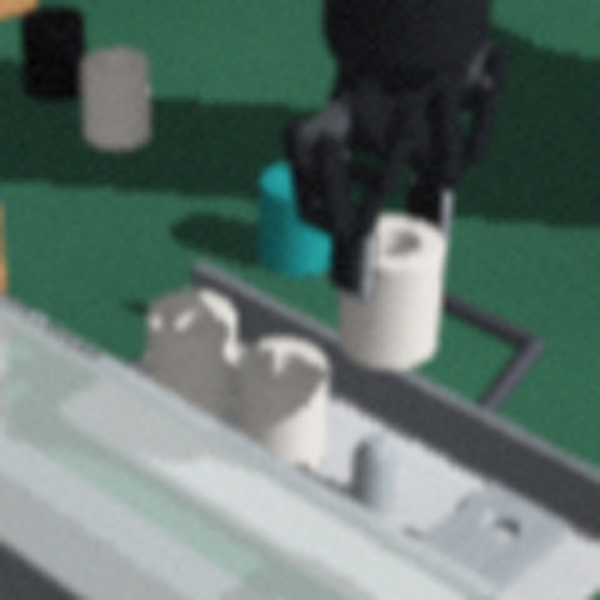

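```bash
python3 -m jog '{"linear":[[3,0.1,0.1],[5.6,0.1,0.1],[5.6,0.1,0.1],[6.2,0.1,0.1],[6.8,0.1,0.1],[7.4,0.1,0.1],[7.8,0.1,0.1],[7.8,0.1,0.1]],"twist":[0,0,0,0,0,0,0,0],"claw":[-1,-1,-1,-1,-1,-1,-1,-1]}' 40; python3 - <<'E'
from h import *
go((.5753,.0605,.052),.13)
s=snap('scene','s12.png');zoom('s12.png','s12a.png',200,130,120,120)
E
```

```text
t: 19.13
tcp_pos: [0.5764, 0.0606, 0.0803]
tool_rot: [0.469, 0.529, -0.468, 0.53]
force: [0.8, -0.3, -1.5]
finger_gap: 0.561
at [0.5764 0.0606 0.0803] yawY 0.123 tilt [ 0.001  0.    -1.   ] shift [ 2.83 -0.11  0.  ] twist -0.007 q6 -0.211 F [ 0.8 -0.3 -1.5] gap 0.561 t 19.13
```

View pics/s12a.png

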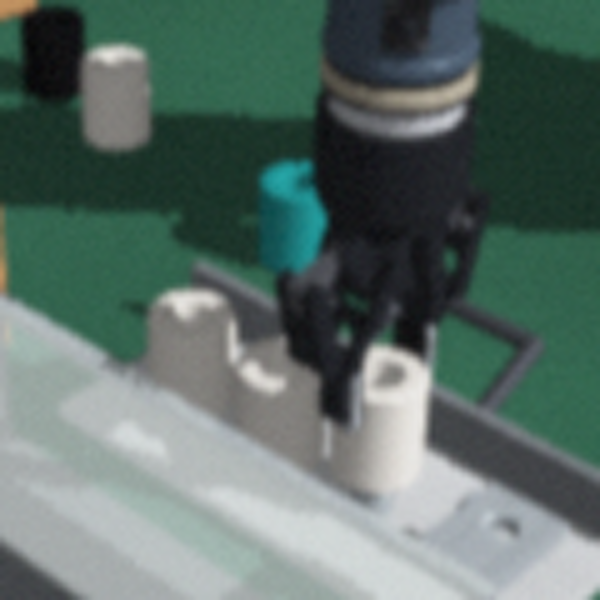

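On the spigot with no side force (sleeve bottom near (370,490) zoomed). Push down, release, rise.

```bash
python3 -m jog '{"linear":[[0.6,0,0],[1.2,0,0],[1.8,0,0],[2.4,0,0],[2.9,0,0],[3.0,0,0],[3.0,0,0],[2.8,0,0],[2.8,0,0],[2.8,0,0],[2.8,0,0],[2.8,0,0],[-1,0,0],[-5,0,0],[-9,0,0],[-9,0,0],[-9,0,0]],"twist":[0,0,0,0,0,0,0,0,0,0,0,0,0,0,0,0,0],"claw":[-1,-1,-1,-1,-1,-1,-1,-1,0.5,0.5,0.5,0.5,0.5,0.5,0.5,0.8,0.8]}' 40; python3 - <<'E'
from h import *
s=snap('scene','s13.png');zoom('s13.png','s13a.png',200,130,120,120)
s=snap('top','t13.png');zoom('t13.png','t13a.png',300,200,110,70,7)
p=s['pixels'];
f=lambda x,y,ox,oy,k:((x+.5)/k-.5+ox,(y+.5)/k-.5+oy)
go((.426,-.382,.16),.13)
E
```

```text
t: 20.6
tcp_pos: [0.5775, 0.0605, 0.1728]
tool_rot: [0.469, 0.528, -0.467, 0.531]
force: [-0.3, -0.2, 1.5]
finger_gap: 0.899
at [0.5749 0.0607 0.1696] yawY 0.123 tilt [-0.002  0.    -1.   ] shift [  0.98 -20.2   42.11] twist -0.007 q6 -0.211 F [ 0.4 -0.1  0.3] gap 0.9 t 20.7
```

View pics/s13a.png

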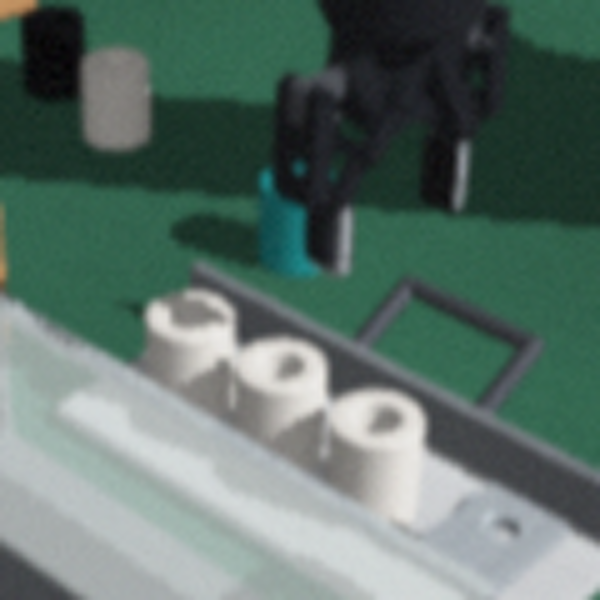

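View pics/t13a.png

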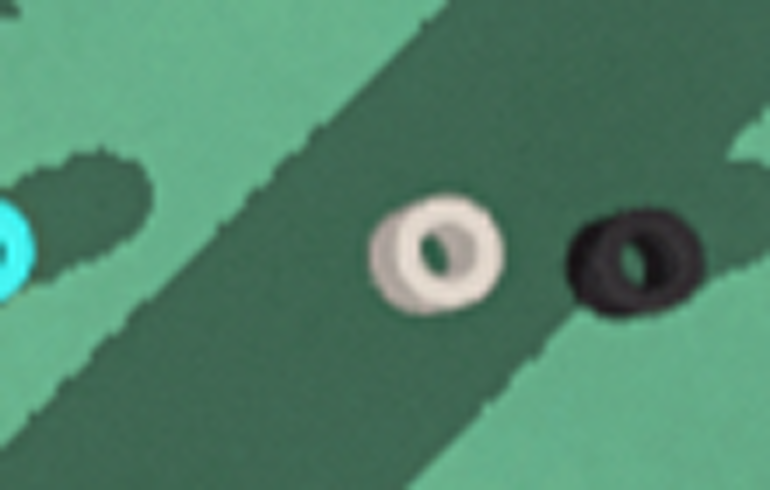

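```bash
python3 -m jog '{"linear":[[0,-2,4],[0,-4,8],[0,-6,12],[0,-8,16],[0,-10,20],[0,-12,24],[0,-14,28],[0,-16,32],[0,-18,36],[0,-20,40],[0,-20.2,42.3],[0,-20.2,42.3],[0,-20.2,42.3],[0,-20.2,42.3],[0,-20.2,42.3]],"twist":[0,0,0,0,0,0,0,0,0,0,0,0,0,0,0],"claw":[0.8,0.8,0.8,0.8,0.8,0.8,0.8,0.8,0.8,0.8,0.8,0.8,0.8,0.8,0.8]}' 40; python3 - <<'E'
from h import *
go((.426,-.3845,.036),.13)
b=snap('scene','s14.png');s=snap('top')
print(ray(s,300+450.5/7-.5,200+251.5/7-.5,.06))
zoom('s14.png','s14a.png',160,80,120,120)
E
```

```text
t: 21.95
tcp_pos: [0.4267, -0.3814, 0.1688]
tool_rot: [0.469, 0.532, -0.468, 0.528]
force: [-0.6, 0.0, 0.2]
finger_gap: 0.9
at [ 0.4267 -0.3814  0.1688] yawY 0.124 tilt [-0.002  0.004 -1.   ] shift [13.28 -0.08  0.35] twist -0.006 q6 -1.049 F [-0.6  0.   0.2] gap 0.9 t 21.95
[ 0.42478165 -0.38521142  0.06      ]
```

View pics/s14a.png

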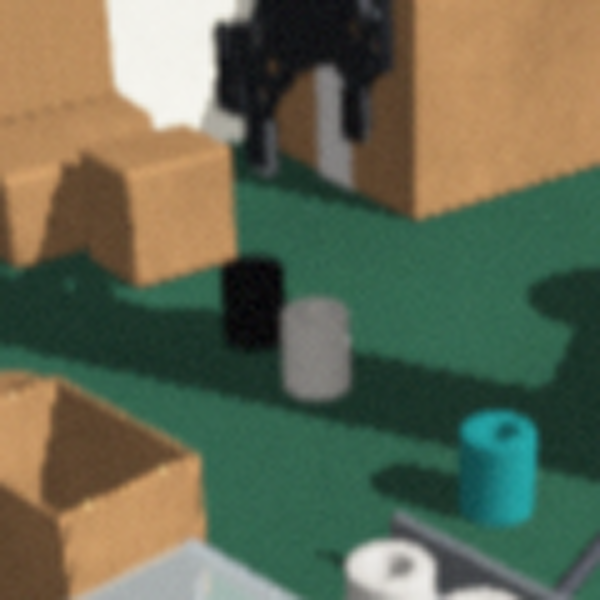

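```bash
python3 -m jog '{"linear":[[0,-0.1,0.2],[4,-0.1,0.2],[8,-0.1,0.2],[11,-0.1,0.2],[13.3,-0.1,0.2],[13.3,-0.1,0.2],[13.3,-0.1,0.2],[13.3,-0.1,0.2],[13.3,-0.1,0.2],[13.3,-0.1,0.2],[13.3,-0.1,0.2],[13.3,-0.1,0.2]],"twist":[0,0,0,0,0,0,0,0,0,0,0,0],"claw":[0.8,0.8,0.8,0.8,0.8,0.8,0.8,-1,-1,-1,-1,-1]}' 40; python3 - <<'E'
from h import *
go((.5666,.130,.16),.13)
E
```

```text
t: 23.05
tcp_pos: [0.4277, -0.3872, 0.0396]
tool_rot: [0.468, 0.528, -0.469, 0.531]
force: [1.1, 0.6, 7.2]
finger_gap: 0.562
at [ 0.4277 -0.3872  0.0396] yawY 0.123 tilt [ 0.003 -0.003 -1.   ] shift [-12.18  20.17 -49.58] twist -0.007 q6 -1.053 F [1.1 0.6 7.2] gap 0.562 t 23.05
```

```bash
python3 -m jog '{"linear":[[-4,0,0],[-8,0,0],[-12.2,0,0],[-12.2,1.5,-3.7],[-12.2,3,-7.4],[-12.2,4.5,-11],[-12.2,6,-14.8],[-12.2,7.5,-18.5],[-12.2,9,-22.2],[-12.2,10.5,-25.9],[-12.2,12,-29.6],[-12.2,13.5,-33.3],[-12.2,15,-37],[-12.2,16.5,-40.7],[-12.2,18,-44.4],[-12.2,20,-48],[-12.2,20.2,-49.4],[-12.2,20.2,-49.4],[-12.2,20.2,-49.4],[-12.2,20.2,-49.4]],"twist":[0,0,0,0,0,0,0,0,0,0,0,0,0,0,0,0,0,0,0,0],"claw":[-1,-1,-1,-1,-1,-1,-1,-1,-1,-1,-1,-1,-1,-1,-1,-1,-1,-1,-1,-1]}' 40; 
python3 - <<'E'
from h import *
go((.5671,.128,.16),.13)
s=snap('scene','s15.png');zoom('s15.png','s15a.png',230,150,120,120)
p=manip.sense()['tcp_pos'];circ(s,p,p[2]-.039,230,150);circ(s,p,p[2]+.021,230,150)
E
```

```text
t: 24.72
tcp_pos: [0.5657, 0.1282, 0.1594]
tool_rot: [0.468, 0.53, -0.469, 0.53]
force: [-0.7, 0.6, -1.0]
finger_gap: 0.557
at [0.5657 0.1282 0.1594] yawY 0.123 tilt [-0.001 -0.001 -1.   ] shift [-0.06  0.13  0.03] twist -0.007 q6 -0.092 F [-0.7  0.6 -1. ] gap 0.557 t 24.72
circ z 0.12038444497053247 x 290.7 394.3 y 267.0 328.8
circ z 0.18038444497053246 x 300.1 408.1 y 164.8 224.0
```

View pics/s15a.png

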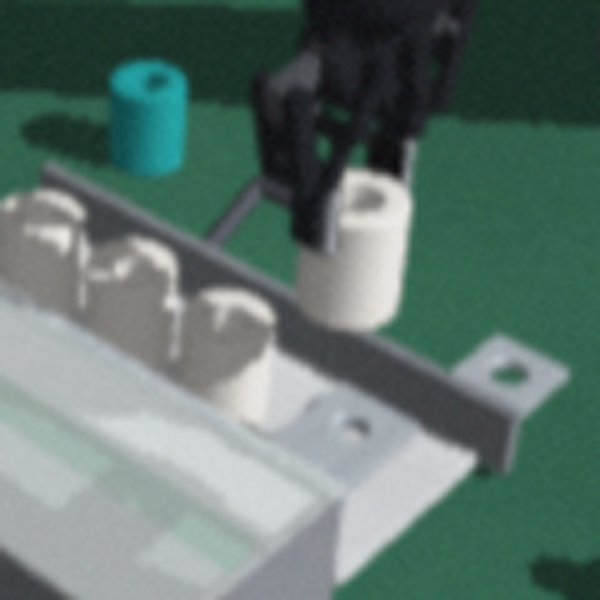

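```bash
python3 -m jog '{"linear":[[3,0.1,0.1],[5.6,0.1,0.1],[5.6,0.1,0.1],[6.2,0.1,0.1],[6.8,0.1,0.1],[7.4,0.1,0.1],[7.8,0.1,0.1],[7.8,0.1,0.1]],"twist":[0,0,0,0,0,0,0,0],"claw":[-1,-1,-1,-1,-1,-1,-1,-1]}' 40; python3 - <<'E'
from h import *
go((.5671,.127,.0535),.13)
s=snap('scene','s16.png');zoom('s16.png','s16a.png',230,150,120,120)
E
```

```text
t: 25.43
tcp_pos: [0.5684, 0.128, 0.0814]
tool_rot: [0.469, 0.529, -0.468, 0.53]
force: [0.8, 0.8, -1.1]
finger_gap: 0.556
at [0.5684 0.128  0.0814] yawY 0.123 tilt [ 0.002 -0.    -1.   ] shift [ 2.79 -0.15  0.09] twist -0.007 q6 -0.093 F [ 0.8  0.8 -1.1] gap 0.556 t 25.43
```

View pics/s16a.png

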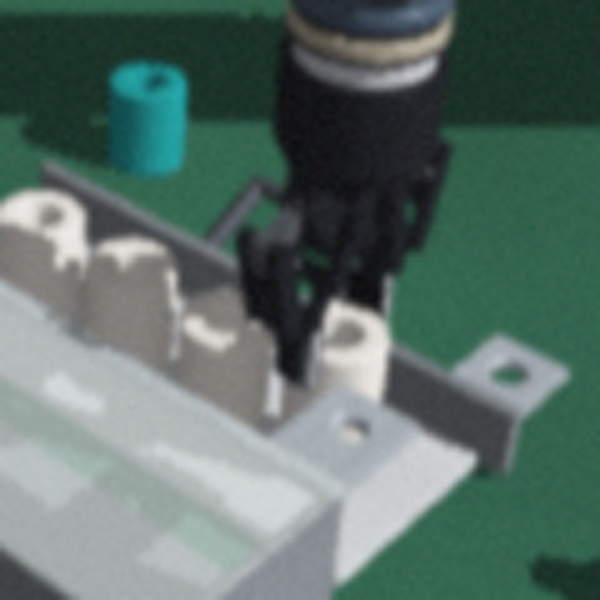

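On the spigot at (340,370), low side force; seat it.

```bash
python3 -m jog '{"linear":[[0.6,0,0],[1.2,0,0],[1.8,0,0],[2.4,0,0],[2.9,0,0],[3.0,0,0],[3.0,0,0],[2.8,0,0],[2.8,0,0],[2.8,0,0],[2.8,0,0],[2.8,0,0],[-1,0,0],[-5,0,0],[-9,0,0],[-9,0,0],[-9,0,0]],"twist":[0,0,0,0,0,0,0,0,0,0,0,0,0,0,0,0,0],"claw":[-1,-1,-1,-1,-1,-1,-1,-1,0.5,0.5,0.5,0.5,0.5,0.5,0.5,0.5,0.5]}' 40; python3 - <<'E'
from h import *
s=snap('scene','s17.png');zoom('s17.png','s17a.png',220,140,120,120)
go((.4558,.0117,.12),.13)
circ(s,(.5665,.1298),.074,220,140);circ(s,(.5665,.1298),.014,220,140)
E
```

```text
t: 26.9
tcp_pos: [0.569, 0.1284, 0.1737]
tool_rot: [0.47, 0.529, -0.467, 0.531]
force: [-0.3, 0.6, -0.4]
finger_gap: 0.747
at [0.5673 0.1282 0.1717] yawY 0.123 tilt [ 0.001  0.    -1.   ] shift [  5.17 -12.5   10.2 ] twist -0.007 q6 -0.093 F [-0.2 -0.5 -0.7] gap 0.753 t 26.95
circ z 0.074 x 335.9 436.6 y 393.1 456.8
circ z 0.014 x 327.7 424.5 y 482.2 547.6
```

View pics/s17a.png

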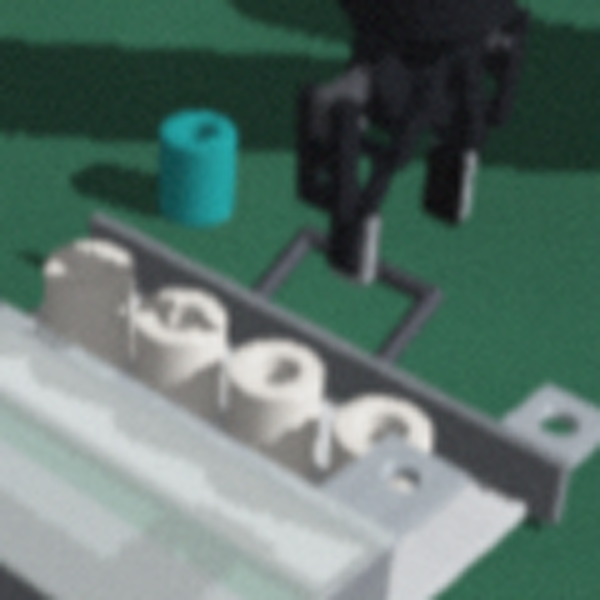

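```bash
python3 -m jog '{"linear":[[0,-3,2.5],[0,-6,5],[0,-9,7.5],[0,-12,10],[1,-12.5,10.2],[3,-12.5,10.2],[5,-12.5,10.2],[5,-12.5,10.2],[5,-12.5,10.2],[5,-12.5,10.2]],"twist":[0,0,0,0,0,0,0,0,0,0],"claw":[0,0,0,0,0,0,0,0,0,0]}' 40; python3 - <<'E'
from h import *
go((.4558,.0117,.048),.13)
s=snap('scene','s18.png');zoom('s18.png','s18a.png',220,140,120,120)
E
```

```text
t: 27.78
tcp_pos: [0.4556, 0.0118, 0.1209]
tool_rot: [0.468, 0.53, -0.469, 0.529]
force: [-0.5, -0.7, 0.0]
finger_gap: 0.499
at [0.4556 0.0118 0.1209] yawY 0.123 tilt [-0.002  0.    -1.   ] shift [7.29 0.03 0.02] twist -0.007 q6 -0.343 F [-0.5 -0.7  0. ] gap 0.499 t 27.78
```

View pics/s18a.png

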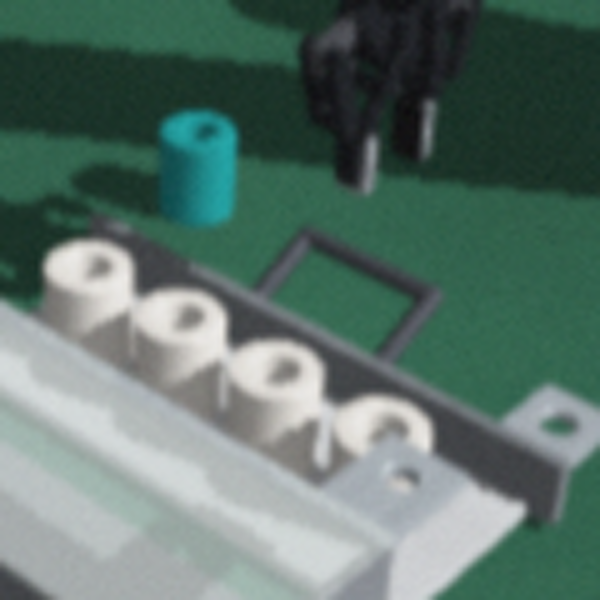

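```bash
python3 -m jog '{"linear":[[3.5,0,0],[7.1,0,0],[7.1,0,0],[7.1,0,0],[7.1,0,0],[7.1,0,0],[7.1,0,0]],"twist":[0,0,0,0,0,0,0],"claw":[0,0,0,-1,-1,-1,-1]}' 40; python3 -m jog '{"linear":[[-0.2,1,0],[-0.2,2,0],[-0.2,3,0],[-0.2,4,0],[-0.2,5,0],[-0.2,6,0],[-0.2,7,0],[-0.2,8,0],[-0.2,9,0],[-0.2,10,0],[-0.2,11,0],[-0.2,12,0],[-0.2,13,0],[-0.2,13.5,0],[-0.2,13.5,0]],"twist":[0,0,0,0,0,0,0,0,0,0,0,0,0,0,0],"claw":[-1,-1,-1,-1,-1,-1,-1,-1,-1,-1,-1,-1,-1,-1,-1]}'; python3 - <<'E'
from h import *
go((.4558,.0117,.05),.13)
s=snap('scene','s19.png');zoom('s19.png','s19a.png',220,140,120,120)
E
```

```text
t: 28.42
tcp_pos: [0.4581, 0.0114, 0.0526]
tool_rot: [0.469, 0.528, -0.467, 0.532]
force: [0.9, 0.9, -0.8]
finger_gap: 0.119
t: 29.67
tcp_pos: [0.5896, 0.0289, 0.0527]
tool_rot: [0.468, 0.53, -0.468, 0.529]
force: [-0.9, 2.9, -8.2]
finger_gap: 0.117
at [0.5896 0.0289 0.0527] yawY 0.123 tilt [-0.001  0.001 -1.   ] shift [  0.28 -13.49   0.06] twist -0.007 q6 -0.264 F [-0.9  2.9 -8.2] gap 0.117 t 29.67
```

View pics/s19a.png

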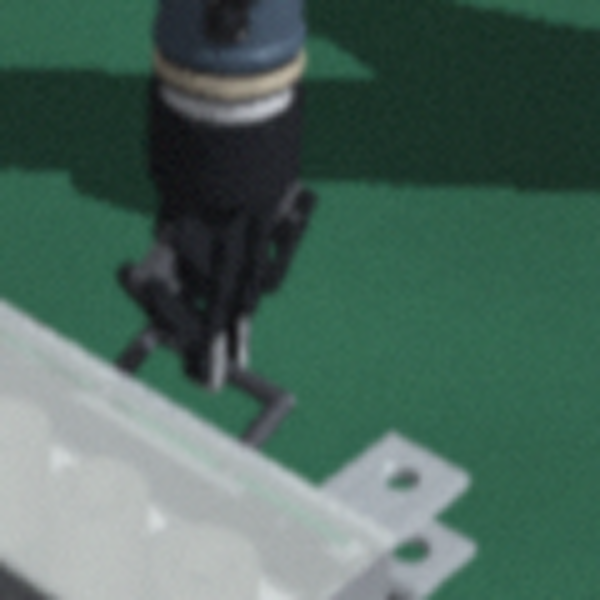

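```bash
python3 -m jog '{"linear":[[0,0.5,0],[0,1,0],[0,1.3,0],[0,1.5,0],[0,1.7,0],[0,1.9,0],[0,1.9,0]],"twist":[0,0,0,0,0,0,0],"claw":[-1,-1,-1,-1,-1,-1,-1]}'; python3 - <<'E'
from h import *
go((.4558,.0117,.05),.13)
s=snap('scene','s20.png');zoom('s20.png','s20a.png',220,140,120,120)
E
```

```text
t: 30.3
tcp_pos: [0.6047, 0.0309, 0.0526]
tool_rot: [0.466, 0.533, -0.47, 0.527]
force: [-9.6, 1.9, 2.8]
finger_gap: 0.116
at [0.6047 0.0309 0.0526] yawY 0.124 tilt [-0.01  0.   -1.  ] shift [  0.4  -15.01   0.07] twist -0.006 q6 -0.256 F [-9.6  1.9  2.8] gap 0.116 t 30.3
```

View pics/s20a.png

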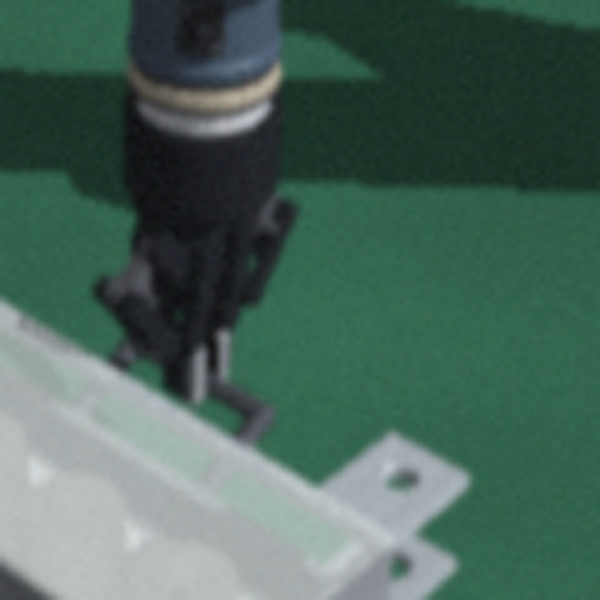

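```bash
python3 -m jog '{"linear":[[0,0.3,0],[0,0.6,0],[0,0.6,0],[0,0.6,0]],"twist":[0,0,0,0],"claw":[-1,-1,-1,-1]}'; python3 - <<'E'
from h import *
go((.4558,.0117,.05),.13)
E
```

```text
t: 30.68
tcp_pos: [0.6047, 0.031, 0.0525]
tool_rot: [0.462, 0.536, -0.473, 0.524]
force: [-19.2, -2.2, 11.0]
finger_gap: 0.118
at [0.6047 0.031  0.0525] yawY 0.125 tilt [-0.022 -0.    -1.   ] shift [  0.59 -15.     0.06] twist -0.005 q6 -0.253 F [-19.2  -2.2  11. ] gap 0.118 t 30.68
```

```bash
python3 -m jog '{"linear":[[0,-0.5,0],[0,-0.9,0],[0,-0.9,0],[0,-0.9,0],[0,-0.9,0],[0,-0.9,0],[-3,-0.9,0],[-7,-0.9,0],[-11,-0.9,0],[-15,-0.9,0],[-15,-0.9,0],[-15,-0.9,0]],"twist":[0,0,0,0,0,0,0,0,0,0,0,0],"claw":[-1,-1,-1,-0.5,-0.3,0,0,0,0,0,0,0]}'; python3 - <<'E'
from h import *
go((.471,.3586,.2),.13)
E
```

```text
t: 31.68
tcp_pos: [0.6092, 0.0294, 0.2067]
tool_rot: [0.47, 0.527, -0.466, 0.533]
force: [-0.6, 0.1, -0.4]
finger_gap: 0.502
at [0.6092 0.0294 0.2067] yawY 0.123 tilt [ 0.011 -0.002 -1.   ] shift [  0.46  -9.69 -34.37] twist -0.007 q6 -0.257 F [-0.6  0.1 -0.4] gap 0.502 t 31.68
```

```bash
python3 -m jog '{"linear":[[0,-1.2,-4],[0,-2.4,-8],[0,-3.6,-12],[0,-4.8,-16],[0,-6,-20],[0,-7.2,-24],[0,-8.4,-28],[0,-9.4,-32],[0,-9.6,-34.4],[0,-9.6,-34.4],[0,-9.6,-34.4],[0,-9.6,-34.4]],"twist":[0,0,0,0,0,0,0,0,0,0,0,0],"claw":[0.2,0.2,0.2,0.2,0.2,0.2,0.2,0.2,0.2,0.2,0.2,0.2]}'; python3 - <<'E'
from h import *
s=snap('scene','s21.png');zoom('s21.png','s21a.png',330,170,120,120)
t=snap('top','t21.png')
go((.471,.3586,.08),.13)
print(proj(s,(.471,.3586,.11)),(proj(s,(.471,.3586,.11))-[330,170])*5)
zoom('t21.png','t21a.png',160,120,130,100,6)
E
```

```text
t: 32.68
tcp_pos: [0.4683, 0.359, 0.2012]
tool_rot: [0.468, 0.53, -0.469, 0.53]
force: [0.4, -0.4, -0.4]
finger_gap: 0.598
at [0.4688 0.3583 0.2017] yawY 0.121 tilt [-0.001 -0.001 -1.   ] shift [ 1.217e+01  2.300e-01 -1.000e-02] twist -0.009 q6 0.343 F [-1.2  0.2  0.4] gap 0.602 t 32.78
[404.56593471 246.65578478] [372.82967356 383.27892391]
```

View pics/s21a.png

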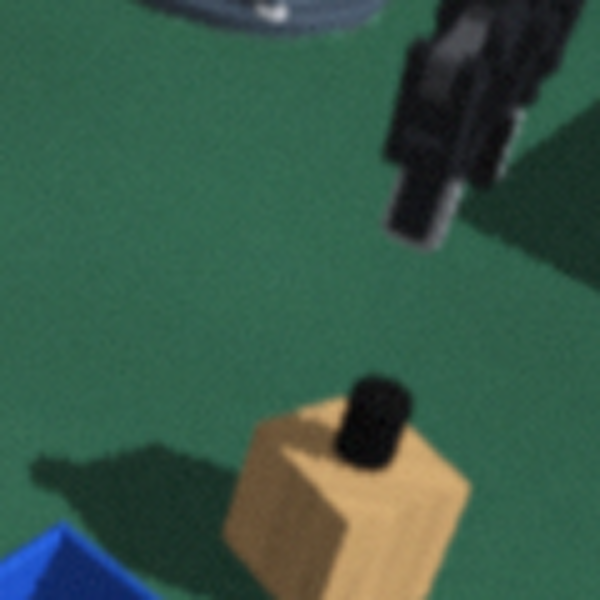

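View pics/t21a.png

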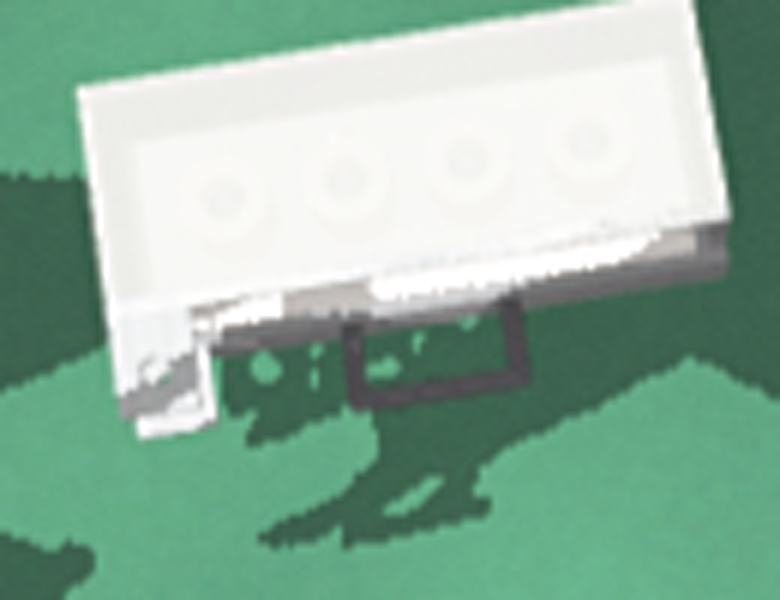

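View pics/s21.png

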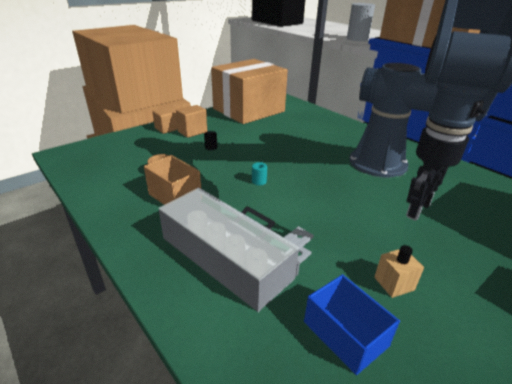

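```bash
python3 - <<'E'
from h import *
zoom('t0.png','t0c.png',110,205,50,45,14)
s=snap('scene');print(ray(s,330+384.5/5-.5,170+391.5/5-.5,.11))
E
```

```text
[0.47116624 0.36307482 0.11      ]
```

View pics/t0c.png

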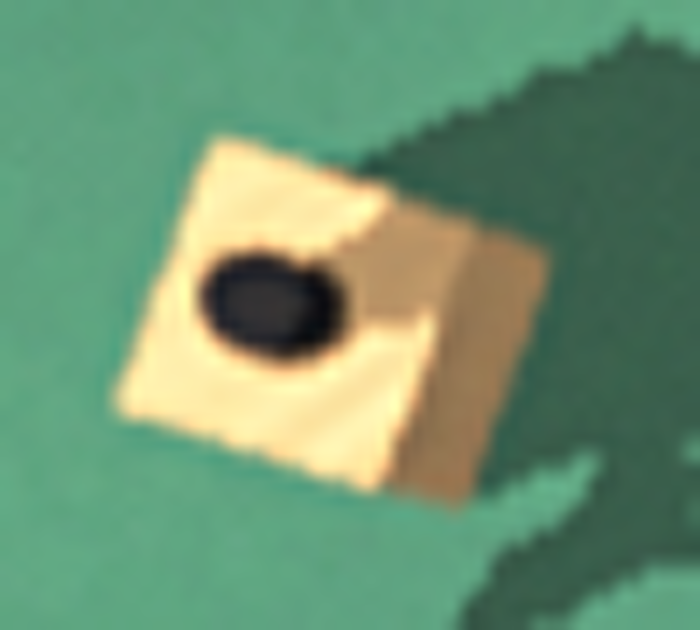

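```bash
python3 - <<'E'
from h import *
b=snap('top')
print(ray(b,110+258.5/14-.5,205+304.5/14-.5,.11),ray(b,110+297.5/14-.5,205+314.5/14-.5,.074))
E
```

```text
[0.47070847 0.36228934 0.11      ] [0.47180876 0.36404114 0.074     ]
```

```bash
python3 -m jog '{"linear":[[0,0.3,-0.4],[0,0.3,-0.4],[4,0.3,-0.4],[7,0.3,-0.4],[7,0.3,-0.4]],"twist":[0,0,0,0,0],"claw":[0.2,0.2,0.2,0.2,0.2]}'; python3 - <<'E'
from h import *
s=snap('scene','s22.png');zoom('s22.png','s22a.png',330,170,120,120)
t=snap('top','t22.png')
go((.471,.363,.081),.13)
E
```

```text
t: 33.3
tcp_pos: [0.4674, 0.3618, 0.1271]
tool_rot: [0.465, 0.531, -0.472, 0.528]
force: [-0.3, 0.5, 0.0]
finger_gap: 0.6
at [0.4706 0.3637 0.1318] yawY 0.123 tilt [-0.002 -0.001 -1.   ] shift [5.08 0.04 0.07] twist -0.007 q6 0.348 F [0.4 0.  0.6] gap 0.6 t 33.4
```

View pics/s22a.png

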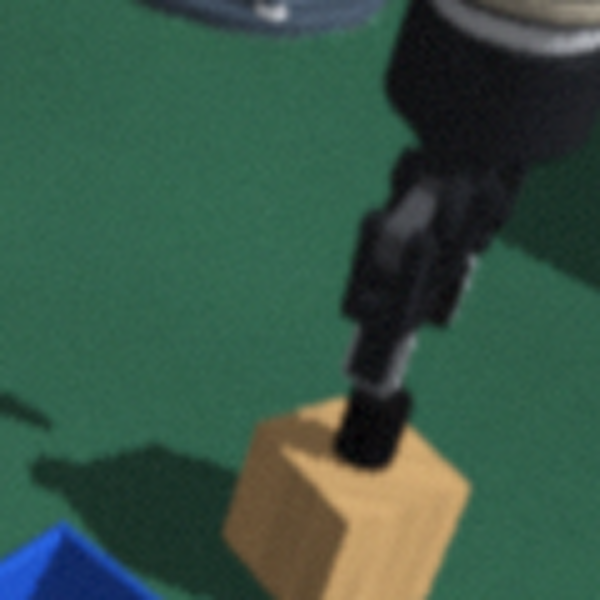

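```bash
python3 -m jog '{"linear":[[2.5,0,0],[4.9,0,0],[4.9,0,0],[4.9,0,0],[4.9,0,0],[4.9,0,0],[4.9,0,0],[4.9,0,0]],"twist":[0,0,0,0,0,0,0,0],"claw":[0.2,0.2,0.2,-1,-1,-1,-1,-1]}' 50; python3 - <<'E'
from h import *
go((.471,.363,.22),.13)
E
```

```text
t: 34.07
tcp_pos: [0.4726, 0.365, 0.0858]
tool_rot: [0.47, 0.529, -0.467, 0.53]
force: [-0.2, -0.5, 7.1]
finger_gap: 0.285
at [0.4726 0.365  0.0858] yawY 0.123 tilt [ 0.004  0.002 -1.   ] shift [-13.42  -0.12   0.16] twist -0.007 q6 0.348 F [-0.2 -0.5  7.1] gap 0.285 t 34.07
```

```bash
python3 -m jog '{"linear":[[-3,0,0],[-7,0,0],[-11,0,0],[-14,0,0],[-14,0,0],[-14,0,0]],"twist":[0,0,0,0,0,0],"claw":[-1,-1,-1,-1,-1,-1]}' 50; python3 - <<'E'
from h import *
go((.6132,.1845,.225),.13)
E
```

```text
t: 34.57
tcp_pos: [0.4719, 0.3647, 0.2262]
tool_rot: [0.47, 0.529, -0.466, 0.531]
force: [0.4, 0.2, -2.1]
finger_gap: 0.286
at [0.4719 0.3647 0.2262] yawY 0.123 tilt [ 0.005  0.003 -1.   ] shift [ 0.15 11.81 19.62] twist -0.007 q6 0.348 F [ 0.4  0.2 -2.1] gap 0.286 t 34.57
```

```bash
python3 -m jog '{"linear":[[0,2,3.3],[0,4,6.6],[0,6,10],[0,8,13],[0,10,16.5],[0,11.8,19.6],[0,11.8,19.6],[0,11.8,19.6],[0,11.8,19.6]],"twist":[0,0,0,0,0,0,0,0,0],"claw":[-1,-1,-1,-1,-1,-1,-1,-1,-1]}' 50; python3 - <<'E'
from h import *
go((.6132,.1845,.225),.13)
s=snap('scene','s23.png');zoom('s23.png','s23a.png',250,140,110,120,5)
t=snap('top','t23.png')
p=manip.sense()['tcp_pos'];f=lambda q:((proj(s,q)-[250,140]+.5)*5-.5).round(1)
print('tip',f((p[0],p[1],p[2]-.0818)),'shoulder',f((p[0],p[1],p[2]-.0118)),'keye pred',f((.6132,.1845,.1)))
E
```

```text
t: 35.32
tcp_pos: [0.6105, 0.1838, 0.2213]
tool_rot: [0.467, 0.531, -0.47, 0.528]
force: [0.0, 0.2, -0.7]
finger_gap: 0.285
at [0.6105 0.1838 0.2213] yawY 0.122 tilt [-0.005  0.    -1.   ] shift [-0.37  0.27 -0.03] twist -0.008 q6 -0.005 F [ 0.   0.2 -0.7] gap 0.285 t 35.32
tip [268.6 408.9] shoulder [284.9 279. ] keye pred [254.8 480. ]
```

View pics/s23a.png

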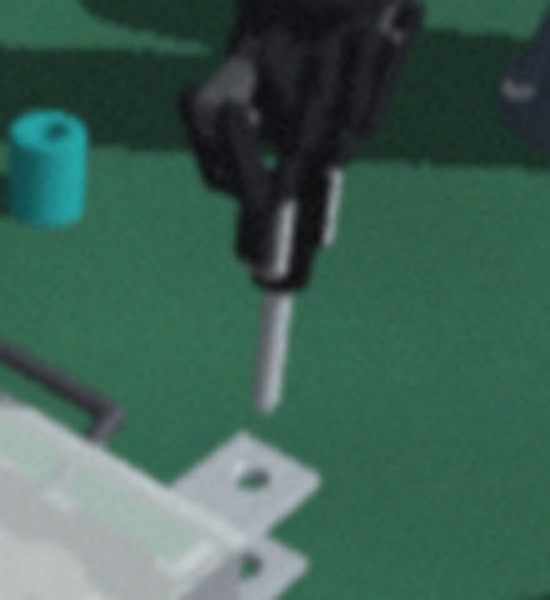

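View pics/t23.png

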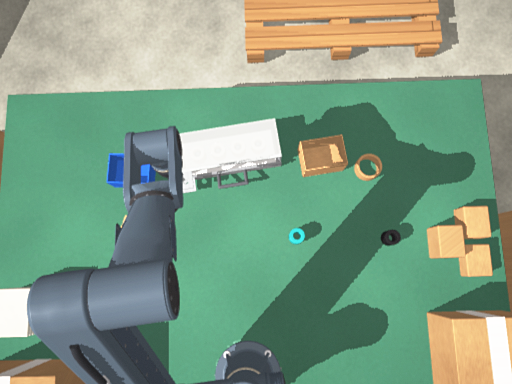

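```bash
python3 - <<'E'
from h import *
go((.6133,.184,.2),.13)
E
```

```text
at [0.6104 0.185  0.2222] yawY 0.124 tilt [-0.003  0.    -1.   ] shift [2.22 0.28 0.14] twist -0.006 q6 -0.005 F [ 0.1  0.3 -0.7] gap 0.286 t 35.42
```

```bash
python3 -m jog '{"linear":[[1,0.3,0.1],[2,0.3,0.1],[2.8,0.3,0.1],[2.8,0.3,0.1],[2.8,0.3,0.1]],"twist":[0,0,0,0,0],"claw":[-1,-1,-1,-1,-1]}' 50; python3 - <<'E'
from h import *
go((.6133,.184,.2),.13)
s=snap('scene','s24.png');zoom('s24.png','s24a.png',270,190,60,60,10)
p=manip.sense()['tcp_pos'];f=lambda q:((proj(s,q)-[270,190]+.5)*10-.5).round(1)
print('tip',f((p[0],p[1],p[2]-.0818)),'keye pred',f((.6133,.184,.1)))
E
```

```text
t: 35.83
tcp_pos: [0.6142, 0.1837, 0.1939]
tool_rot: [0.467, 0.531, -0.469, 0.529]
force: [-0.5, -0.4, -0.7]
finger_gap: 0.287
at [0.6142 0.1837 0.1939] yawY 0.124 tilt [-0.003 -0.    -1.   ] shift [-0.6  -0.08 -0.04] twist -0.006 q6 -0.007 F [-0.5 -0.4 -0.7] gap 0.287 t 35.83
tip [307.8 418. ] keye pred [308.1 459.5]
```

View pics/s24a.png

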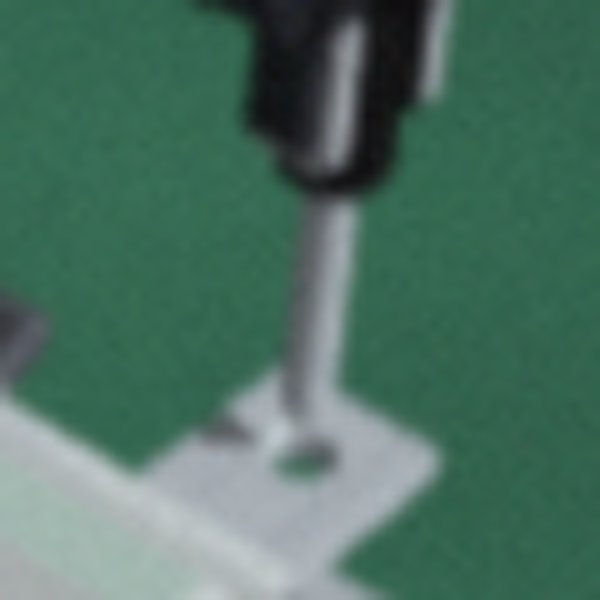

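```bash
python3 -m jog '{"linear":[[0.5,-0.1,0],[1,-0.1,0],[1.5,-0.1,0],[2,-0.1,0],[2.5,-0.1,0],[3,-0.1,0],[3,-0.1,0]],"twist":[0,0,0,0,0,0,0],"claw":[-1,-1,-1,-1,-1,-1,-1]}' 50; python3 - <<'E'
from h import *
go((.6133,.184,.11),.13)
s=snap('scene','s25.png');zoom('s25.png','s25a.png',270,190,60,60,10)
E
```

```text
t: 36.47
tcp_pos: [0.6133, 0.1831, 0.1638]
tool_rot: [0.468, 0.53, -0.469, 0.529]
force: [-0.2, 0.2, -0.8]
finger_gap: 0.287
at [0.6133 0.1831 0.1638] yawY 0.123 tilt [-0.003 -0.    -1.   ] shift [ 5.38  0.02 -0.09] twist -0.007 q6 -0.007 F [-0.2  0.2 -0.8] gap 0.287 t 36.47
```

View pics/s25a.png

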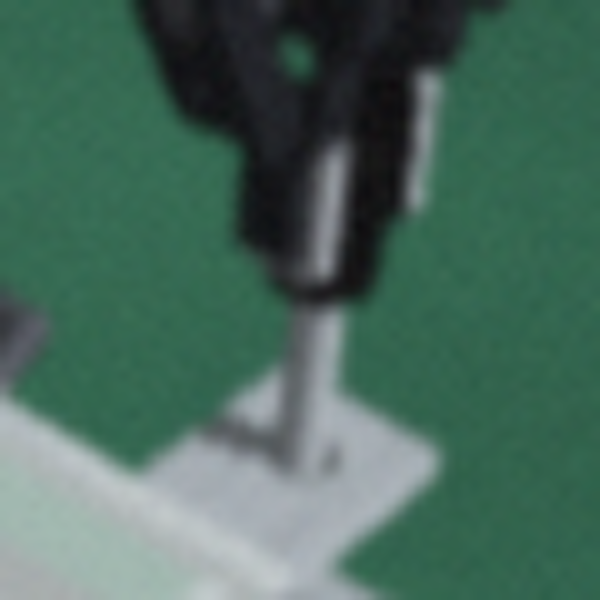

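Through the keeper hole with no force; on down (5.2 cm more to the grip's seat).

```bash
python3 -m jog '{"linear":[[0.5,0,-0.1],[1,0,-0.1],[1.5,0,-0.1],[2,0,-0.1],[2.5,0,-0.1],[3,0,-0.1],[3.5,0,-0.1],[3.9,0,-0.1],[3.9,0,-0.1]],"twist":[0,0,0,0,0,0,0,0,0],"claw":[-1,-1,-1,-1,-1,-1,-1,-1,-1]}' 50; python3 - <<'E'
from h import *
go((.6133,.184,.112),.13)
E
```

```text
t: 37.27
tcp_pos: [0.6134, 0.1842, 0.1251]
tool_rot: [0.468, 0.53, -0.469, 0.529]
force: [-0.3, 0.4, -0.2]
finger_gap: 0.281
at [0.6134 0.1842 0.1251] yawY 0.123 tilt [-0.002 -0.    -1.   ] shift [ 1.31 -0.01  0.02] twist -0.007 q6 -0.005 F [-0.3  0.4 -0.2] gap 0.281 t 37.27
```

```bash
python3 -m jog '{"linear":[[0.4,0,0],[0.8,0,0],[1.2,0,0],[1.4,0,0],[1.5,0,0],[1.5,0,0]],"twist":[0,0,0,0,0,0],"claw":[-1,-1,-1,-1,-1,-1]}' 50; python3 - <<'E'
from h import *
go((.6133,.184,.112),.13)
s=snap('scene','s26.png');zoom('s26.png','s26a.png',260,180,70,80,7)
E
```

```text
t: 37.77
tcp_pos: [0.6139, 0.1843, 0.1118]
tool_rot: [0.468, 0.53, -0.468, 0.53]
force: [-2.1, 0.1, 1.5]
finger_gap: 0.287
at [0.6139 0.1843 0.1118] yawY 0.123 tilt [-0. -0. -1.] shift [-0.02 -0.06  0.02] twist -0.007 q6 -0.005 F [-2.1  0.1  1.5] gap 0.287 t 37.77
```

View pics/s26a.png

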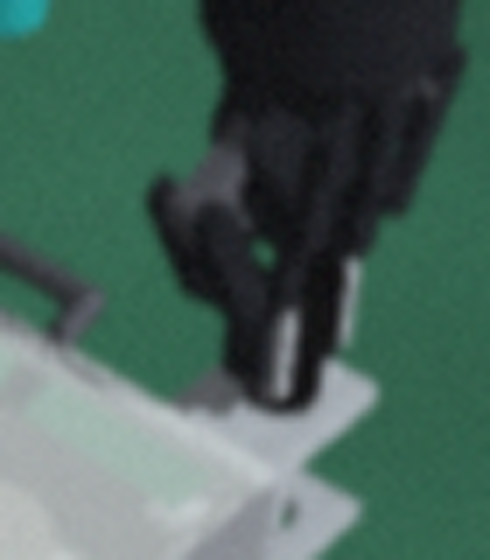

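```bash
python3 -m jog '{"linear":[[0.1,0,0],[0.1,0,0],[0.1,0,0],[0.1,0,0],[0.1,0,0],[-2,0,0],[-5,0,0],[-8,0,0],[-12,0,0],[-12,-4,0],[-12,-8,0],[-12,-12,0],[-12,-12,0],[-12,-12,0],[-12,-12,0]],"twist":[0,0,0,0,0,0,0,0,0,0,0,0,0,0,0],"claw":[-1,-0.2,0,0.1,0.1,0.1,0.1,0.1,0.1,0.1,0.1,0.1,0.1,0.1,0.1]}' 50; python3 - <<'E'
from h import *
go((.6133,.184,.112),.13)
s=snap('scene','s27.png');zoom('s27.png','s27a.png',260,190,80,80,7)
snap('top','t27.png');zoom('t27.png','t27a.png',160,110,130,100,6)
f=lambda q:((proj(s,q)-[260,190]+.5)*7-.5).round(1)
for z in(.03,.046,.1,.136,.14,.15): print(z,f((.6139,.1843,z)))
E
```

```text
t: 39.07
tcp_pos: [0.4958, 0.1697, 0.2318]
tool_rot: [0.469, 0.529, -0.468, 0.53]
force: [0.4, -0.1, -0.3]
finger_gap: 0.55
at [0.4958 0.1697 0.2318] yawY 0.123 tilt [ 0.002  0.    -1.   ] shift [12.   11.81  0.02] twist -0.007 q6 -0.007 F [ 0.4 -0.1 -0.3] gap 0.55 t 39.07
0.03 [265.8 478. ]
0.046 [270.  443.8]
0.1 [284.9 322.7]
0.136 [295.5 236.7]
0.14 [296.7 226.8]
0.15 [299.8 202. ]
```

View pics/s27a.png

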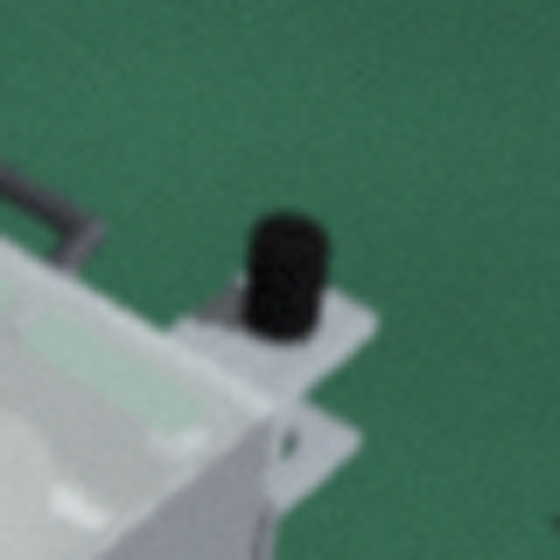

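View pics/t27a.png

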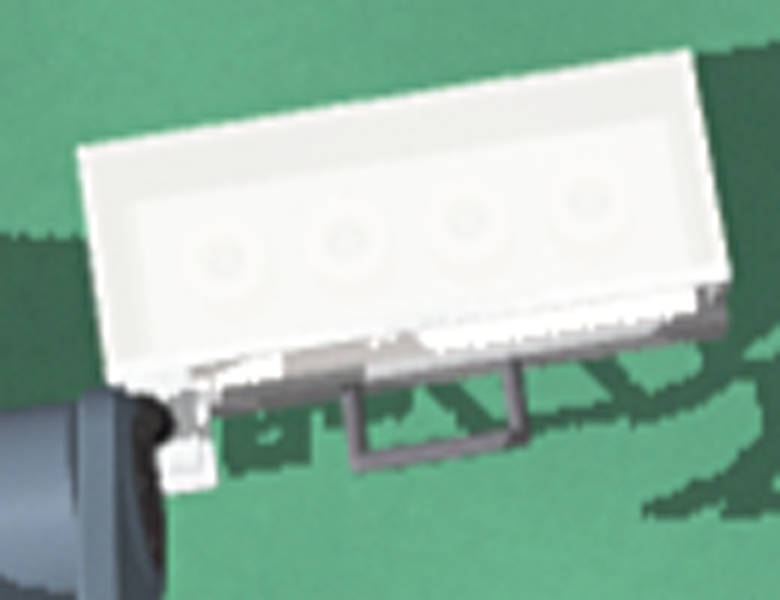

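```bash
python3 - <<'E'
from h import *
b=snap('top')
g=lambda x,y,ox,oy,k,z:ray(b,ox+(x+.5)/k-.5,oy+(y+.5)/k-.5,z)
# handle bar outer corners: in t27a (355,468),(524,442); initial t0b (482,345),(597,331) ; keeper eye ref
h=[(g(356,464,160,110,6,.062)),(g(520,440,160,110,6,.062))]
h0=[g(482,345,100,110,4,.062),g(597,331,100,110,4,.062)]
ax=np.array([.9916,.1296,0])
print('handle moved from start (tray was .029 out):',[(a-c)@ax for a,c in zip(h,h0)])
print('handle mid',(h[0]+h[1])/2)
print('lug corner move from 0.149:',(g(216,486,160,110,6,.046)-g(164,463,160,120,4,.046))@ax)
E
python3 -m jog '{"linear":[[-4,-4,-4],[-8,-8,-8],[-8,-8,-12],[-8,-8,-16],[-8,-8,-20],[-8,-8,-20],[-8,-8,-20],[-8,-8,-20]],"twist":[0,0,0,0,0,0,0,0],"claw":[0.1,0.1,0.1,0.1,0.1,0.1,0.1,0.1]}'
python3 - <<'E'
from h import *
s=snap('scene','s28.png')
snap('top','t28.png');zoom('t28.png','t28a.png',160,110,130,100,6)
E
```

```text
handle moved from start (tray was .029 out): [np.float64(0.03022597873215168), np.float64(0.032611007758995565)]
handle mid [0.60214686 0.03310255 0.062     ]
lug corner move from 0.149: 0.14999333563984482
t: 39.88
tcp_pos: [0.3914, 0.3602, 0.3114]
tool_rot: [0.468, 0.53, -0.467, 0.531]
force: [-0.4, -0.2, 0.0]
finger_gap: 0.548
```

View pics/t28a.png

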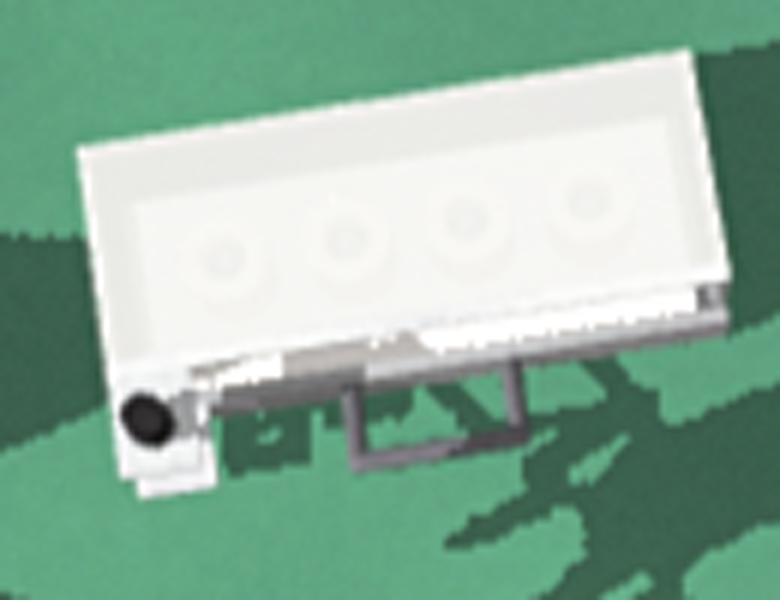

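View pics/s28.png

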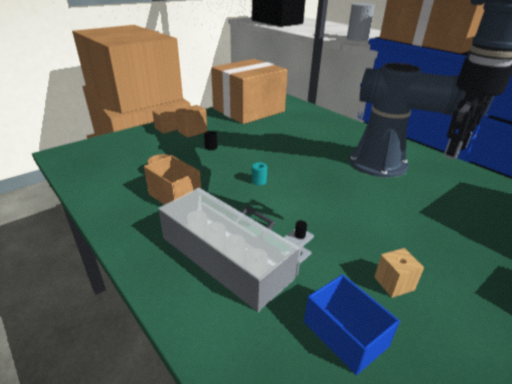

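```bash
python3 - <<'E'
from station import manip
print(manip.sense()['t'],manip.sense()['force']);manip.sign_off()
E
```

```text
39.9833 [-0.33275884 -0.21804956  0.17211629]
the job is handed in; nothing more can be done
```

I packed the cassette and handed it in at about 40 s of the 210 s allowed. I pulled the tray out, seated all four white sleeves, shut the tray against its stop and dropped the locking pin through both lugs. The interface gave no verdict.

**Sleeves:** All four showed on their spigots in the pictures just before the tray was shut and again through the cover at the end. The first one went on with about 7 N of side force, but it seated at the right height. The turquoise and black look-alikes were not touched.

**Tray:** The push ended on a hard stop at about 19 N. The last pictures put the tray's travel from fully out at about 150 mm and the handle 30–33 mm in from where it started (about 29 mm out), so it should be within a few millimetres of shut.

**Pin:** By arm position, the tip ended about 70 mm below the top of the keeper lug, with almost no force. After release, the grip looked seated on the lug and upright. I could not see the pin inside the tray's lug because the housing hides it; I take it to be through because it went down freely.

**Bystanders:** The tape core, carton and crate looked unmoved in the last picture, by eye only. The arm was well clear of everything.

**Disagreement:** The two cameras and the arm disagreed by 2–3 mm. My first pin position from the top view was about 4 mm off, so I corrected it from both views before gripping.

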